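# Pack the loose links and buckles and find each tub's lid

## Task

Pack up the loose stock on the watch band cart: tip all the steel links out of the long-handled scoop into the green tub and stand the scoop upright on the cart again, and put every brass buckle into the blue tub. Then close both tubs: the lids look alike but each tub takes only one of them, so try lids until each tub has one screwed clockwise fully home, flat on the rim; a lid that jams part-way is the wrong one. Let go of everything and do not disturb the loupe, bezel, screwdriver or bracelets.

Things in the scene. Friction and masses are not known exactly. Their poses are not given: they have to be found in the camera images.
- rack: a fixed steel rack plate 70 x 190 x 4 mm, origin under its centre, carrying two clear tubs on its y axis, 115 mm apart: blue-banded at +y, green-banded at -y. Tubs 92 mm outside, 86 mm inside, rims 70 mm above the table, inner floor 8 mm up. Below each rim a white two-start inner thread leaves 70 mm free (56 mm at two small teeth). z up, axes as for the mouths
- blue_mouth (a point): centre of the blue tub's mouth at rim height, 70 mm up. x: the direction of a lid's bar when the lid is fully home. A lid starts with its bar over the two red marks, 65 degrees (1.134 rad) anticlockwise of x seen from above (to 4 degrees, and centred to 1.5 mm): it drops in until its lugs meet the thread, its disc's underside 6 mm above the rim. Elsewhere it cannot go in and stands about 15 mm proud
- green_mouth (a point): centre of the green tub's mouth at rim height, 70 mm up; x as at the blue mouth. Turned clockwise from the marks the right lid sinks evenly by 6 mm over 65 degrees (about 1.5 mm of up and down play, turning freely) to a firm stop: bar along x, disc on the rim. A wrong lid jams rigidly after 20 to 30 degrees, 3 mm or more proud: turn it back to the marks and lift it out
- blue_start (a point): a red start mark on the outside of the blue tub, at rim height, 47 mm from its axis; the other mark is opposite
- green_start (a point): a red start mark on the outside of the green tub, at rim height, 47 mm from its axis; the other mark is opposite
- lid_a_grip (a point): a loose lid, 90 g: ribbed orange disc 96 mm across, 5 mm thick, standing on a boss 48 mm across that reaches 16 mm below the disc; two opposite lugs low on the boss, tips 40 mm from the axis. On top a black grip bar 56 long, 14 wide, 26 mm high. Point: on the axis, half-way up the bar, 34 mm above the table, 18 mm above the disc's underside. x along bar and lugs (same after a half turn), z up
- lid_b_grip (a point): a second loose lid, outwardly like lid_a and with the same point and axes. Keys hidden under the disc decide which tub a lid fits; which lid fits which tub changes from start to start
- lid_c_grip (a point): a third loose lid, outwardly like lid_a, same point and axes. Each tub takes one of the three lids, another fits neither
- scoop: the long-handled parts scoop: an open steel pan 54 mm wide (48 inside) and 45 mm high with a flat floor 44 x 48 mm, standing upright; three upright walls and, opposite the handle, a front wall sloping out 40 degrees to the pouring lip. Origin under the middle of the floor, x along the handle away from the pan, z up. About 160 g. Pieces slide out over the lip once it is tipped lip-down by some 90 to 100 degrees
- scoop_cup (a point): a point inside the scoop's pan, 25 mm above its underside, over the middle of the floor; axes as the scoop's
- scoop_handle (a point): a point in the scoop's wooden handle, 110 mm from the pan's middle and 34 mm above its underside: a level straight bar 14 mm wide and 18 mm high, from the pan's back wall to 165 mm from the pan's middle; x along the bar away from the pan, z up
- scoop_lip (a point): the middle of the scoop's pouring lip, at -60 mm along the scoop's x and 45 mm above its underside
- link_1_mid (a point): a chunky steel bracelet link, 18 x 13 x 10 mm (x, y, z), 14 g, lying in the scoop; the point is its centre. Not every link is there at every start
- link_2_mid (a point): a chunky steel bracelet link, 18 x 13 x 10 mm (x, y, z), 14 g, lying in the scoop; the point is its centre. Not every link is there at every start
- link_3_mid (a point): a chunky steel bracelet link, 18 x 13 x 10 mm (x, y, z), 14 g, lying in the scoop; the point is its centre. Not every link is there at every start
- link_4_mid (a point): a chunky steel bracelet link, 18 x 13 x 10 mm (x, y, z), 14 g, lying in the scoop; the point is its centre. Not every link is there at every start
- buckle_1_mid (a point): a brass buckle, a flat block 28 x 18 x 12 mm (x, y, z), 20 g, lying on the cart; the point is its centre, 6 mm up. Not every buckle is there at every start
- buckle_2_mid (a point): a brass buckle, a flat block 28 x 18 x 12 mm (x, y, z), 20 g, lying on the cart; the point is its centre, 6 mm up. Not every buckle is there at every start
- buckle_3_mid (a point): a brass buckle, a flat block 28 x 18 x 12 mm (x, y, z), 20 g, lying on the cart; the point is its centre, 6 mm up. Not every buckle is there at every start
- loupe: brass loupe, 34 mm across, 30 mm high; not part of the job; origin on its underside
- bezel: black resin watch bezel, a ring 42 mm across, 7 mm high; not part of the job; origin on its underside
- driver: cork-handled screwdriver, 140 mm long along x, handle to -x of its middle; not part of the job; origin on its underside
- bracelets: stack of three steel link bracelets, 66 mm across, 30 mm high; not part of the job; origin on its underside

How it is judged:
By the outcome, as a careful person would: the job done as asked, in the order asked, and still so for the second after the job is handed in, with the robot touching nothing.
Of link_1, link_2, link_3, link_4 only 2 to 4 are there at a start; the rules pass over those that are not, and their reading is None.
Of buckle_1, buckle_2, buckle_3 only 1 to 3 are there at a start; the rules pass over those that are not, and their reading is None.
At some moment in a run one of lid_a, lid_b, lid_c, buckle_1, buckle_2, buckle_3 may be knocked a few centimetres aside while the robot is not near it.
It also fails if it takes over 210 s, if anything falls off the work surface, if the arm or the gripper's body presses on something with over 40 N, if the wrist force passes 120 N, or if a joint passes its speed limit or range.

## Robot

A 7-joint arm with a two-finger parallel gripper is mounted at the origin on the work surface. World frame = base frame: x ahead of the robot, y to its left, z up, the work surface at z = 0. Lengths are in m, angles in rad, forces in N, time in s.
With the tool pointing down it reaches from about 0.4 to 0.85 m from the base axis. Payload 10.4 kg.
Tool frame: the origin (TCP) lies on the centre line of the jaws, within the pads' length; the fingertips stand 14 mm ahead of it and the grasp point (between the pads) lies 5 mm behind it (manip.tip_reach is the distance from the TCP to the fingertips, in m); z points along the fingers, y is the line along which they close (so a half turn about z gives the same grasp; the last joint's range is limited). The gripper opens to 85 mm and grips with 20 to 120 N. Pads are 22 mm wide; open, the fingers measure 114 mm over their backs; the gripper's body (76 mm by 85 mm) begins 54 mm behind the grasp point. The pads swing forward as they close: fully open they stand 13 mm farther back than shut.
Start: joints at [-1.34, 0.332, -0.065, 1.46, 0.022, 1.35, -0.088], TCP at [0.157, 0.605, 0.245] pointing down, gripper open.
Joint ranges: [-2.6, 2.6], [-0.5, 2.12], [-1.47, 1.34], [0.16, 2.42], [-1.27, 4.41], [0.06, 2.06], [-2.6, 2.6]. Speed limits (rad/s): [2.22, 2.22, 2.79, 2.79, 3.14, 3.14, 3.14].

## Interface

Orientations are given as a unit quaternion [x, y, z, w].
In Python, from workcell import manip gives the robot as it stands.
- The arm moves only by the shell command python3 -m pendant 'ROWS' [FORCE]. ROWS is JSON, a list of rows, each a list of 7 numbers: the shift along the tool's x, y, z in units of 50 mm (1.0 is 50 mm), then the turn, a rotation vector about the tool's x, y, z in units of 8 degrees (1.0 is 8 degrees), then the opening, from -1 (shut) to 1 (fully open), so that 0 is half open. In form: [[dx, dy, dz, ax, ay, az, jaw], ...]. A call has exactly 10 rows; each row is the pose to reach, as a shift and turn from the pose commanded when the call began, along the tool's axes at that moment; what a row does not reach only later rows make up. A row lasts 1/8 s, in which the tool goes at most 62.5 mm and 10.7 degrees, less where a joint would pass 70% of its speed; a pose out of reach is approached as far as the arm can. A call with a gripper value outside its range is refused whole. The fingers move at their own pace and stop on an object; FORCE is the grip in N (left out, the last holds). Time passes only in rows, so rows that repeat a pose let the fingers close, or fill a call up. It gives the time, the measured TCP pose, the force, the opening and the grip force at its end, in the units of the state.
- manip.get_obs(): the state, without advancing time (a new reading comes with each control period).
- manip.camera(name): name is "side" or "top" or "wrist"; returns (picture, depth): 420x560x3 uint8, red, green, blue; 420x560 float32, m along the optical axis (not along the pixel's ray), 0 where there is no reading.
- manip.get_calibration(name): a dict with "fx", "fy", "cx", "cy" (pixels), "xyz" and "orientation" of the camera in the world. Camera axes: x right, y up, looking along -z (the intrinsics and any distortion apply to the point x, -y, -z); pixel columns grow to the right and rows downward; lengths in m; the calibration is good to about 2 mm. A picture is of the moment at which its call begins: read the wrist's pose just before it. get_calibration takes no time and is no camera call; for the wrist camera it gives the pose at the moment of the call.
- manip.hand_in(): hands the job in; it is judged then, once.
Trained networks look in the newest picture that a camera, given by its name, has taken for a name from the list of things; names that differ only in an ending like _2 or _b are one class to them, and where a whole thing is asked for, a point or a joint stands for the part that bears it (a point fixed in the world has none). Each returns a list of dicts, best first, with "p" (0 to 1); they miss things now and then, are a little off and sometimes report something else, mostly with a low value. They report only what shows in the picture. A call takes as long as a camera call.
- manip.find_in(thing, camera): "box" ([left, top, right, bottom] in pixels, round what is visible of it).
- manip.trace(thing, camera): "pixels" (420x560 bool, what is visible of it) and "box" ([left, top, right, bottom] in pixels, round what is visible of it).
- manip.tip_of(thing, camera): "pixel" ([column, row] in pixels: a listed point, or the origin of a listed thing).
The state is a dict: "clock": time; "joint_pos": joint angles; "joint_velocities": joint speeds; "tau": joint torques, N m; "position": TCP position; "ee_rot": TCP orientation; "ft_force": force on the tool from outside, world axes, zero at the start; "torque": the same for the moment, N m; "grip_width": opening from 0.0 (shut) to 1.0 (fully open); "grasp_force": force on a finger pad.
Only numpy, scipy, OpenCV 4.12 (cv2) and the standard library are available. Lean on these libraries where they do the work, as an engineer would, in place of code of your own. Each camera call takes 0.05 s, during which the arm holds its last target. There are 200 camera calls.

## Working session

There is one attempt and no reset: what is moved stays moved. The work goes in short steps, Python scripts to look and compute and a shell command to move; the robot and the scene stay as the last step left them, time stands still between calls to the robot, and variables do not carry over. Pictures are saved under pics/ and viewed, at most 14 in all, crops included, and the job is handed in when it is done.

```bash
ls; mkdir -p pics; cat > h.py <<'E'
import numpy as np, cv2
from scipy.spatial.transform import Rotation as R
from workcell import manip
def ray(cam,px,c=None):
    c=c or manip.get_calibration(cam)
    d=np.array([(px[0]-c["cx"])/c["fx"],-(px[1]-c["cy"])/c["fy"],-1.0])
    return np.array(c["xyz"]),R.from_quat(c["orientation"]).apply(d)
def atz(cam,px,z,c=None):
    o,d=ray(cam,px,c); return o+d*(z-o[2])/d[2]
def cloud(cam,dep,c=None):
    c=c or manip.get_calibration(cam)
    v,u=np.mgrid[:420,:560]
    p=np.stack([(u-c["cx"])/c["fx"]*dep,-(v-c["cy"])/c["fy"]*dep,-dep],-1)
    return R.from_quat(c["orientation"]).apply(p.reshape(-1,3)).reshape(420,560,3)+np.array(c["xyz"])
def save(name,img): cv2.imwrite(f"pics/{name}.png",img[:,:,::-1])
def rel(target,yaw=None):
    "rows units: shift in tool frame from the measured pose to world target; yaw = desired world dir of tool y (mod pi)"
    o=manip.get_obs(); r=R.from_quat(o["ee_rot"])
    s=r.inv().apply(np.array(target)-o["position"])/0.05
    out=list(np.round(s,2))
    if yaw is not None:
        y=r.apply([0,1,0]); cur=np.arctan2(y[1],y[0])
        d=(yaw-cur+np.pi/2)%np.pi-np.pi/2
        out.append(("tool az (sign for tool-down)",round(-np.degrees(d)/8,2)))
    return out
E
python3 - <<'E'
from h import *
print(manip.get_obs())
for cam in ["top","side"]:
    c=manip.get_calibration(cam); print(cam,c)
    img,d=manip.camera(cam); save(cam+"0",img)
    np.save(cam+"_d.npy",d)
    if cam=="top":
        Z={"rack":0,"blue_mouth":.07,"green_mouth":.07,"blue_start":.07,"green_start":.07,"lid_a_grip":.034,"scoop_cup":.025,"scoop_handle":.034,"scoop_lip":.045,"link_1_mid":.008,"buckle_1_mid":.006,"loupe":0,"bezel":0,"driver":0,"bracelets":0}
        for t,z in Z.items():
            for r in manip.tip_of(t,cam):
                if r["p"]>.2: print(t,round(r["p"],2),np.round(r["pixel"]),np.round(atz(cam,r["pixel"],z),3))
E
```

```text
pics
{'clock': 0.0, 'joint_pos': array([-1.33958067,  0.33288662, -0.06468528,  1.46094793,  0.02163206,
        1.34988057, -0.08847936]), 'joint_velocities': array([-0.00071656, -0.00018015,  0.00026156,  0.00064541, -0.00127416,
        0.00033036, -0.00110759]), 'tau': array([-2.02190781e-04, -6.25426912e+01,  4.89035610e-02, -3.91632092e+01,
        1.61161280e-02,  9.49086389e-03, -2.01343966e-06]), 'position': array([0.15687116, 0.60462973, 0.24450352]), 'ee_rot': array([ 1.26550105e-01,  9.91959960e-01, -7.11993568e-04, -3.97341646e-05]), 'ft_force': array([ 0.70203713,  0.19401833, -1.00201098]), 'torque': array([-0.01771649, -0.01810798, -0.01595366]), 'grasp_force': 0.0, 'grip_width': 1.0007122402124646}
top {'fx': 413.773233101616, 'fy': 413.773233101616, 'cx': 278.6327419511694, 'cy': 207.1387625666607, 'xyz': array([ 0.32637197, -0.01507285,  1.10551742]), 'orientation': array([-0.07315106,  0.07459167,  0.70895407, -0.69747339])}
rack 0.57 [256. 195.] [0.597 0.042 0.   ]
rack 0.45 [148. 201.] [0.585 0.339 0.   ]
blue_mouth 0.91 [234. 195.] [0.58  0.095 0.07 ]
blue_mout
[... 698 characters left out ...]
_mid 0.59 [252. 146.] [0.736 0.053 0.008]
link_1_mid 0.52 [398. 230.] [ 0.492 -0.337  0.008]
buckle_1_mid 0.53 [347. 165.] [ 0.676 -0.21   0.006]
loupe 0.56 [255. 146.] [0.737 0.044 0.   ]
loupe 0.36 [387. 244.] [ 0.454 -0.308  0.   ]
bezel 0.63 [192. 213.] [0.549 0.217 0.   ]
driver 0.52 [399. 237.] [ 0.475 -0.341  0.   ]
driver 0.5 [396. 231.] [ 0.489 -0.334  0.   ]
driver 0.49 [205. 163.] [0.691 0.184 0.   ]
bracelets 0.86 [354. 278.] [ 0.366 -0.215  0.   ]
side {'fx': 474.4242535481219, 'fy': 474.4242535481219, 'cx': 287.94466689190807, 'cy': 214.49469892113783, 'xyz': array([0.30359759, 0.69808648, 0.88999365]), 'orientation': array([-0.05946126,  0.3664945 ,  0.91549473, -0.15496947])}
```

```bash
python3 - <<'E'
import cv2
i=cv2.imread("pics/top0.png"); c=i[110:320,80:480]; cv2.imwrite("pics/top0c.png",cv2.resize(c,(800,420),interpolation=cv2.INTER_CUBIC))
E
```

```text
(no output)
```

View pics/top0c.png

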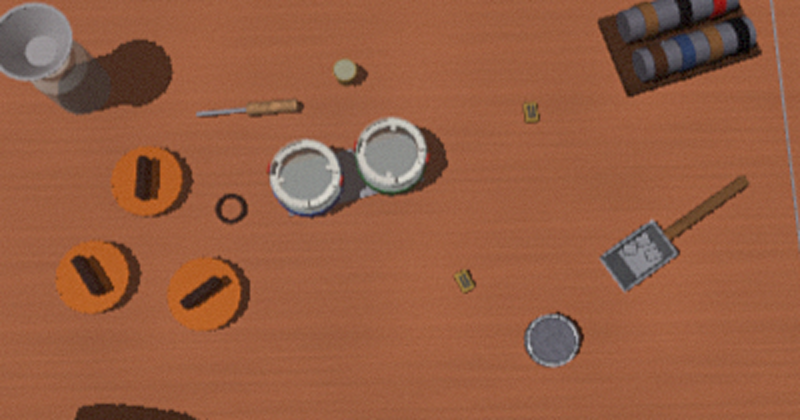

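View pics/side0.png

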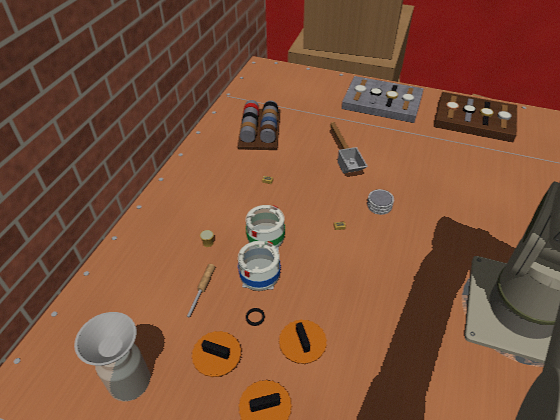

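The top view shows three lids at crop (148,181), (93,276) and (207,293). The blue tub is at (306,177) and the green at (392,155). Two buckles are at (531,112) and (464,281), and the scoop is at (638,256) with its handle end at (745,182). The side view agrees.

```bash
python3 - <<'E'
from h import *
d=np.load("top_d.npy"); P=cloud("top",d)
print("table z",np.round([P[300,250,2],P[250,300,2],P[150,300,2]],4))
def pca(p):
    m=p.mean(0); w,v=np.linalg.eigh(np.cov((p-m).T)); return m,v[:,-1],np.sqrt(w)
for t in ["scoop","lid_a","buckle_1","rack"]:
    for r in manip.trace(t,"top"):
        if r["p"]<.25: continue
        q=P[r["pixels"]]; print(t,round(r["p"],2),[int(x) for x in r["box"]],"n",len(q),np.round(np.median(q,0),3),"zmax",round(q[:,2].max(),3))
        if t=="lid_a":
            s=q[q[:,2]>.035]; 
            if len(s)>10:
                m,v,w=pca(s[:,:2]); print("  bar",np.round(m,4),"ang",round(np.degrees(np.arctan2(v[1],v[0])),1),np.round(w,4),"disc",np.round((q[:,:2].max(0)+q[:,:2].min(0))/2,4))
        if t=="buckle_1":
            m,v,w=pca(q[:,:2]); print("  ",np.round(m,4),"ang",round(np.degrees(np.arctan2(v[1],v[0])),1))
        if t=="scoop":
            s=q[np.linalg.norm(q[:,:2]-[.469,-.343],axis=1)>.06]
            m,v,w=pca(s[:,:2]); print("  handle",np.round(m,4),v,"ang",round(np.degrees(np.arctan2(v[1],v[0])),1),"z",np.median(s[:,2]),"end",s[np.argmin(s[:,1])])
# tubs: rim points at z~.07
m=(P[...,2]>.062)&(P[...,2]<.078)&(P[...,0]>.5)&(P[...,0]<.67)&(P[...,1]>-.08)&(P[...,1]<.16)
q=P[m]; print("rim n",len(q))
from scipy.optimize import least_squares
for name,c0 in [("blue",(.58,.095)),("green",(.6,-.014))]:
    s=q[np.abs(np.linalg.norm(q[:,:2]-c0,axis=1)-.042)<.012]
    f=least_squares(lambda c:np.linalg.norm(s[:,:2]-c[:2],axis=1)-c[2],[*c0,.043],loss="soft_l1",f_scale=.003); print(name,np.round(f.x,4),len(s),np.median(s[:,2]))
# kinematic sign hypotheses
o=manip.get_obs(); qj=o["joint_pos"]; Rm=R.from_quat(o["ee_rot"])
import itertools
best=[]
for b in (0,1):
  for s in itertools.product([1,-1],repeat=7):
    a=qj*s; r=R.from_euler("Z",np.pi*b)*R.from_euler("ZYZYZYZ"[:3],a[:3])*R.from_euler("YZY",a[3:6])*R.from_euler("Z",a[6])
    e=r.inv()*Rm; z=(r.apply([0,0,1])); best.append((np.linalg.norm(z-Rm.apply([0,0,1])),b,s,np.round(np.degrees(e.as_rotvec()),1)))
best.sort(key=lambda x:x[0]); [print(x) for x in best[:8]]
E
```

```text
table z [ 0.0009 -0.002   0.0018]
scoop 0.55 [380, 198, 456, 256] n 925 [ 0.482 -0.353  0.037] zmax 1.106
  handle [ 0.5278 -0.4176] [-0.46589548  0.88483976] ang 117.8 z 0.0411565121482278 end [ 0.565469   -0.48211428  0.0355561 ]Traceback (most recent call last):
  File "<stdin>", line 7, in <module>
ValueError: it knows: bezel, blue_mouth, blue_start, bracelets, buckle_1_mid, buckle_2_mid, buckle_3_mid, driver, green_mouth, green_start, lid_a_grip, lid_b_grip, lid_c_grip, link_1_mid, link_2_mid, link_3_mid,
```

```bash
cat > m1.py <<'E'
from h import *
d=np.load("top_d.npy"); P=cloud("top",d); P[d<=0]=np.nan
def pca(p):
    m=p.mean(0); w,v=np.linalg.eigh(np.cov((p-m).T)); return m,v[:,-1],np.sqrt(w)
for t in ["scoop","lid_a_grip","buckle_1_mid","rack"]:
    for r in manip.trace(t,"top"):
        if r["p"]<.25: continue
        q=P[r["pixels"]]; q=q[np.isfinite(q[:,0])&(q[:,2]<.2)&(q[:,2]>-.02)]
        if len(q)<5: continue
        print(t,round(r["p"],2),[int(x) for x in r["box"]],"n",len(q),np.round(np.median(q,0),3),"zmax",round(q[:,2].max(),3))
        if t[:3]=="lid":
            s=q[q[:,2]>.033]
            if len(s)>10:
                m,v,w=pca(s[:,:2]); print("  bar",np.round(m,4),"ang",round(np.degrees(np.arctan2(v[1],v[0])),1),np.round(w,4),"disc",np.round((q[:,:2].max(0)+q[:,:2].min(0))/2,4))
        if t[0]=="b":
            m,v,w=pca(q[:,:2]); print("  ",np.round(m,4),"ang",round(np.degrees(np.arctan2(v[1],v[0])),1))
        if t=="scoop":
            s=q[np.linalg.norm(q[:,:2]-[.469,-.343],axis=1)>.065]
            m,v,w=pca(s[:,:2]); print("  handle",np.round(m,4),"ang",round(np.degrees(np.arctan2(v[1],v[0])),1),w,"z",np.median(s[:,2]),"end",s[np.argmin(s[:,1])])
m=(P[...,2]>.062)&(P[...,2]<.078)&(P[...,0]>.5)&(P[...,0]<.67)&(P[...,1]>-.08)&(P[...,1]<.16)
q=P[m]
from scipy.optimize import least_squares
for name,c0 in [("blue",(.58,.095)),("green",(.6,-.014))]:
    s=q[np.abs(np.linalg.norm(q[:,:2]-c0,axis=1)-.042)<.012]
    f=least_squares(lambda c:np.linalg.norm(s[:,:2]-c[:2],axis=1)-c[2],[*c0,.043],loss="soft_l1",f_scale=.003); print(name,np.round(f.x,4),len(s),np.median(s[:,2]))
o=manip.get_obs(); qj=o["joint_pos"]; Rm=R.from_quat(o["ee_rot"])
import itertools
best=[]
for b in (0,1):
  for s in itertools.product([1,-1],repeat=7):
    a=qj*s; r=R.from_euler("Z",np.pi*b)*R.from_euler("ZYZ",a[:3])*R.from_euler("YZY",a[3:6])*R.from_euler("Z",a[6])
    e=r.inv()*Rm; best.append((round(np.linalg.norm(r.apply([0,0,1])-Rm.apply([0,0,1])),4),b,s,np.round(np.degrees(e.as_rotvec()),1)))
best.sort(key=lambda x:x[0]); [print(x) for x in best[:8]]
E
python3 m1.py
```

```text
scoop 0.55 [380, 198, 456, 256] n 920 [ 0.482 -0.353  0.036] zmax 0.051
  handle [ 0.537  -0.4351] ang 123.6 [0.00465946 0.02942775] z 0.040969420591989714 end [ 0.565469   -0.48211428  0.0355561 ]
lid_a_grip 0.97 [105, 230, 144, 265] n 1048 [0.452 0.381 0.021] zmax 0.051
  bar [0.4526 0.3823] ang -146.4 [0.0042 0.0164] disc [0.453  0.3835]
buckle_1_mid 0.29 [216, 168, 294, 219] n 1769 [0.59  0.042 0.009] zmax 0.076
   [0.589  0.0439] ang 104.7
rack 0.91 [214, 170, 291, 220] n 1842 [0.591 0.037 0.009] zmax 0.076
blue [0.5756 0.1    0.0413] 394 0.06907016425005341
green [ 0.6032 -0.0104  0.0411] 404 0.06905199913664462
(np.float64(0.0), 0, (1, -1, 1, -1, 1, -1, 1), array([  0. ,   0. , -60.9]))
(np.float64(0.0), 0, (1, -1, 1, -1, 1, -1, -1), array([  0. ,   0. , -71.1]))
(np.float64(0.0), 0, (1, -1, -1, -1, -1, -1, 1), array([ -0. ,  -0. , -53.4]))
(np.float64(0.0), 0, (1, -1, -1, -1, -1, -1, -1), array([ -0. ,  -0. , -63.5]))
(np.float64(0.0), 0, (-1, 1, -1, 1, -1, 1, 1), array([  0. ,  -0. , 100.1]))
(np.float64(0.0), 0, (-1, 1, -1, 1, -1, 1, -1), array([ 0., -0., 90.]))
(np.float64(0.0), 1, (1, 1, 1, 1, 1, 1, 1), array([ -0. ,   0. , 119.1]))
(np.float64(0.0), 1, (1, 1, 1, 1, 1, 1, -1), array([ -0. ,   0. , 108.9]))
```

```bash
cat > log.py <<'E'
from h import *
import json
o=manip.get_obs()
open("log.txt","a").write(json.dumps({k:np.array(o[k]).tolist() for k in ("joint_pos","position","ee_rot")})+"\n")
y=R.from_quat(o["ee_rot"]).apply([0,1,0]); print("t",round(o["clock"],2),"pos",np.round(o["position"],4),"yaw_y",round(np.degrees(np.arctan2(y[1],y[0])),1),"q",np.round(o["joint_pos"],2),"F",np.round(o["ft_force"],1),"w",round(float(o["grip_width"]),3),"g",round(float(o["grasp_force"]),1))
E
python3 log.py
python3 -m pendant '[[-9.3,-7,-1.5,0,0,0,1],[-9.3,-7,-1.5,0,0,0,1],[-9.3,-7,-1.5,0,0,0,1],[-9.3,-7,-1.5,0,0,0,1],[-9.3,-7,-1.5,0,0,0,1],[-9.3,-7,-1.5,0,0,0,1],[-9.3,-7,-1.5,0,0,0,1],[-9.3,-7,-1.5,0,0,0,1],[-9.3,-7,-1.5,0,0,0,1],[-9.3,-7,-1.5,0,0,0,1]]' 40
python3 log.py
```

```text
t 1.1 pos [0.1569 0.605  0.2453] yaw_y 75.5 q [-1.34  0.33 -0.06  1.46  0.02  1.35 -0.09] F [ 0.2 -0.3  0. ] w 0.998 g 0.0
clock: 2.35
position: [0.5211, 0.1455, 0.3211]
ee_rot: [0.129, 0.992, -0.0, 0.001]
ft_force: [0.1, 0.3, -0.4]
grip_width: 1.004
grasp_force: 0.0
t 2.35 pos [0.5211 0.1455 0.3211] yaw_y 75.2 q [-0.71  0.11  0.39  1.58 -0.04  1.46  0.99] F [ 0.1  0.3 -0.4] w 1.004 g 0.0
```

```bash
cat > kin.py <<'E'
from h import *
import json
from scipy.optimize import least_squares
S=np.array([-1,1,-1,1,-1,1,-1])
LO=np.array([-2.6,-.5,-1.47,.16,-1.27,.06,-2.6]);HI=np.array([2.6,2.12,1.34,2.42,4.41,2.06,2.6])
Z=lambda a:R.from_euler("z",a); Y=lambda a:R.from_euler("y",a)
def fk(q,L):
    a=np.array(q)*S; r=Z(a[0]); p=np.array([0,0,L[0]])
    r=r*Y(a[1]); r=r*Z(a[2]); p=p+r.apply([L[4],0,L[1]]); r=r*Y(a[3]); r=r*Z(a[4])
    p=p+r.apply([L[5],0,L[2]]); r=r*Y(a[5]); p=p+r.apply([L[6],0,L[3]]); r=r*Z(a[6]+np.pi/2)
    return p,r
D=[json.loads(l) for l in open("log.txt")]
def fit():
    f=least_squares(lambda L:np.concatenate([(fk(d["joint_pos"],L)[0]-d["position"])*1000 for d in D]+[(L-[.35,.4,.4,.3,0,0,0])*1.]),[.35,.4,.4,.3,0,0,0])
    return f.x
def ik(p,r,L,q0,n=8):
    best=None; rng=np.random.default_rng(0)
    for k in range(n):
        s=q0 if k==0 else np.clip(q0+rng.normal(0,.5,7),LO+.05,HI-.05)
        f=least_squares(lambda q:np.r_[(fk(q,L)[0]-p)*10,(fk(q,L)[1].inv()*r).as_rotvec()*3,(q-q0)*.003],np.clip(s,LO+.01,HI-.01),bounds=(LO,HI))
        if best is None or f.cost<best.cost: best=f
    q=best.x; return q,np.linalg.norm(fk(q,L)[0]-p),np.degrees((fk(q,L)[1].inv()*r).magnitude())
if __name__=="__main__":
    L=fit(); print(np.round(L,3)); 
    for d in D: print(np.round((fk(d["joint_pos"],L)[0]-d["position"])*1000,1),round(np.degrees((fk(d["joint_pos"],L)[1].inv()*R.from_quat(d["ee_rot"])).magnitude()),2))
E
python3 kin.py
cat > tip.py <<'E'
from kin import *
L=fit()
def pose(yaw_y,tip):  # tool down with y at yaw, then scoop tip: rotate so scoop -x goes down
    y=np.array([np.cos(yaw_y),np.sin(yaw_y),0]); z=np.array([0,0,-1.]); x=np.cross(y,z)
    return R.from_matrix(np.c_[x,y,z])
for flip in (0,1):
    q0=np.array(D[-1]["joint_pos"])
    sx=np.radians(-56.4); q,e,a=ik(np.array([.535,-.437,.2]),pose(sx+np.pi/2+flip*np.pi,0),L,q0); print("flip",flip,"pick",np.round(q,2),round(e,4),round(a,2))
    for s in (-60,-75,-90,-105,-120):
        sxr=np.radians(s); X=np.array([np.cos(sxr),np.sin(sxr),0]); qq=q; out=[]
        for t in (0,25,50,75,95,105):
            th=np.radians(t); Yw=np.cross([0,0,1],X)   # scoop y
            r=R.from_rotvec(-Yw*th)*pose(sxr+np.pi/2+flip*np.pi,0)  # -x -> down
            xs=R.from_rotvec(-Yw*th).apply(X); zs=R.from_rotvec(-Yw*th).apply([0,0,1])
            lip=np.array([.603,-.01,.085]) ; p=lip+xs*.17+zs*(-.014)
            if p[2]<.12: p[2]=.12
            qq,e,a=ik(p,r,L,qq,6); out.append((t,round(e*1000,1),round(a,1)))
        print(s,out,np.round(qq,2))
E
python3 tip.py
```

```text
[  7.572   0.034  24.3     5.364 -11.063   0.279  12.577]
[-27.9   4.6   0.3] 0.0
[-4.8 14.5 -0.3] 0.0
flip 0 pick [ 0.08 -0.13  0.78  1.69  0.09  1.54  1.44] 0.0 0.0
-60 [(0, np.float64(0.0), np.float64(0.0)), (25, np.float64(0.0), np.float64(0.0)), (50, np.float64(0.0), np.float64(0.0)), (75, np.float64(0.0), np.float64(0.0)), (95, np.float64(0.0), np.float64(0.0)), (105, np.float64(0.0), np.float64(0.0))] [-0.98 -0.46  0.22  2.29  1.86  1.91 -0.19]
-75 [(0, np.float64(0.0), np.float64(0.0)), (25, np.float64(0.0), np.float64(0.0)), (50, np.float64(0.0), np.float64(0.0)), (75, np.float64(2.5), np.float64(15.3)), (95, np.float64(5.8), np.float64(35.3)), (105, np.float64(7.4), np.float64(45.3))] [-1.43  2.12  1.15  0.86 -0.71  1.35 -0.63]
-90 [(0, np.float64(0.0), np.float64(0.0)), (25, np.float64(0.0), np.float64(0.0)), (50, np.float64(0.0), np.float64(0.0)), (75, np.float64(2.5), np.float64(15.3)), (95, np.float64(5.8), np.float64(35.3)), (105, np.float64(7.5), np.float64(45.3))] [-1.17  2.12  1.16  0.85 -0.71  1.35 -0.62]
-105 [(0, np.float64(0.0), np.float64(0.0)), (25, np.float64
[... 1364 characters left out ...]
7.1), np.float64(66.9)), (105, np.float64(8.6), np.float64(73.2))] [-1.04  2.12  1.34  0.91 -0.88  1.42 -2.6 ]
-105 [(0, np.float64(0.0), np.float64(0.0)), (25, np.float64(3.1), np.float64(16.2)), (50, np.float64(5.8), np.float64(34.9)), (75, np.float64(7.2), np.float64(53.6)), (95, np.float64(7.2), np.float64(67.3)), (105, np.float64(8.8), np.float64(73.6))] [-0.79  2.12  1.34  0.9  -0.88  1.42 -2.6 ]
-120 [(0, np.float64(0.2), np.float64(0.9)), (25, np.float64(3.3), np.float64(17.2)), (50, np.float64(6.0), np.float64(35.8)), (75, np.float64(7.3), np.float64(54.4)), (95, np.float64(7.2), np.float64(67.8)), (105, np.float64(9.2), np.float64(74.0))] [-0.55  2.12  1.34  0.9  -0.89  1.43 -2.6 ]
```

```bash
sed -i 's/(L-\[.35,.4,.4,.3,0,0,0\])\*1\./(L-[.35,.4,.4,.3,0,0,0])*np.array([20,20,20,20,100,100,100])/' kin.py
python3 -m pendant '[[-2.35,-10.4,1.4,0,0,5.2,1],[-2.35,-10.4,1.4,0,0,5.2,1],[-2.35,-10.4,1.4,0,0,5.2,1],[-2.35,-10.4,1.4,0,0,5.2,1],[-2.35,-10.4,1.4,0,0,5.2,1],[-2.35,-10.4,1.4,0,0,5.2,1],[-2.35,-10.4,1.4,0,0,5.2,1],[-2.35,-10.4,1.4,0,0,5.2,1],[-2.35,-10.4,1.4,0,0,5.2,1],[-2.35,-10.4,1.4,0,0,5.2,1]]' 
python3 log.py; python3 kin.py; python3 tip.py
python3 - <<'E'
from h import *
img,d=manip.camera("wrist"); save("w1",img); np.save("w1.npy",d)
c=manip.get_calibration("wrist")
for t,z in {"scoop_cup":.025,"scoop_handle":.034,"scoop_lip":.045,"link_1_mid":.008}.items():
    for r in manip.tip_of(t,"wrist"):
        if r["p"]>.25: print(t,round(r["p"],2),np.round(r["pixel"]),np.round(atz("wrist",r["pixel"],z,c),4))
E
```

```text
clock: 3.6
position: [0.5004, -0.3866, 0.2495]
ee_rot: [0.473, 0.881, -0.001, -0.001]
ft_force: [-0.4, -0.2, 0.2]
grip_width: 1.0
grasp_force: 0.0
t 3.6 pos [ 0.5004 -0.3866  0.2495] yaw_y 33.6 q [ 0.    0.42  0.79  1.47 -0.3   1.38  1.39] F [-0.4 -0.2  0.2] w 1.0 g 0.0
[ 0.335  0.335  0.515  0.368 -0.002 -0.078  0.001]
[-46.9  10.6   2. ] 0.0
[-2.4 40.6 -1.5] 0.0
[-5.9 12.5 -0.6] 0.0
flip 0 pick [ 0.2   0.67  0.7   1.26 -0.42  1.36  1.46] 0.0 0.0
-60 [(0, np.float64(0.0), np.float64(0.0)), (25, np.float64(0.0), np.float64(0.0)), (50, np.float64(0.0), np.float64(0.0)), (75, np.float64(0.0), np.float64(0.0)), (95, np.float64(0.0), np.float64(0.0)), (105, np.float64(0.0), np.float64(0.0))] [-1.64  1.25  1.14  1.9   0.78  1.17 -0.71]
-75 [(0, np.float64(0.0), np.float64(0.0)), (25, np.float64(0.0), np.float64(0.0)), (50, np.float64(0.0), np.float64(0.0)), (75, np.float64(0.0), np.float64(0.0)), (95, np.float64(0.0), np.float64(0.0)), (105, np.float64(0.0), np.float64(0.0))] [-1.43  1.39  1.14  1.59  0.58  1.39 -0.51]
-90 [(0, np.float64(0.0), np.float64(0.0)), (25, np.float64(0.0), np.f
[... 1927 characters left out ...]
 (95, np.float64(87.1), np.float64(34.0)), (105, np.float64(85.7), np.float64(32.0))] [-0.61  1.67  1.34  0.39  0.47  2.06 -2.6 ]
-120 [(0, np.float64(34.3), np.float64(11.6)), (25, np.float64(61.2), np.float64(25.4)), (50, np.float64(64.0), np.float64(38.0)), (75, np.float64(77.5), np.float64(38.5)), (95, np.float64(70.1), np.float64(34.3)), (105, np.float64(65.2), np.float64(31.7))] [-0.67  1.67  1.34  0.55  0.49  2.06 -2.6 ]
scoop_cup 0.88 [277. 129.] [ 0.4719 -0.3385  0.025 ]
scoop_cup 0.63 [288. 137.] [ 0.4864 -0.3385  0.025 ]
scoop_handle 0.75 [276. 234.] [ 0.5334 -0.431   0.034 ]
scoop_lip 0.76 [284.  69.] [ 0.4464 -0.2889  0.045 ]
link_1_mid 0.68 [288. 137.] [ 0.4872 -0.3394  0.008 ]
```

View pics/w1.png

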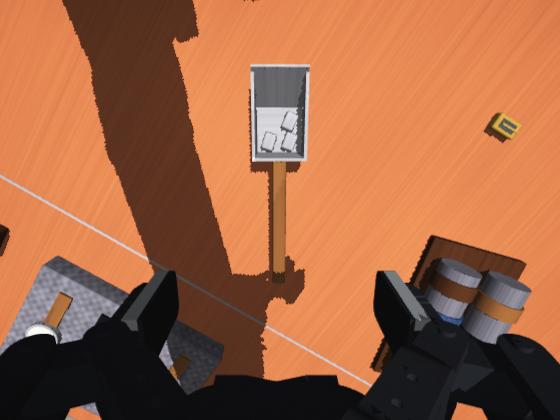

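The wrist view shows three links in the pan around pixel (282,132). The handle runs straight down at column 280, aligned with the jaws.

```bash
python3 -m pendant '[[-1.1,0.04,1,0,0,0,0.6],[-1.15,0.04,2,0,0,0,0.4],[-1.15,0.04,3,0,0,0,0.2],[-1.15,0.04,4,0,0,0,0.2],[-1.15,0.04,4.37,0,0,0,0.2],[-1.15,0.04,4.37,0,0,0,0.2],[-1.15,0.04,4.37,0,0,0,-1],[-1.15,0.04,4.37,0,0,0,-1],[-1.15,0.04,4.37,0,0,0,-1],[-1.15,0.04,4.37,0,0,0,-1]]' 80
python3 log.py
python3 -m pendant '[[0,0,0,0,0,0,-1],[0,0,0,0,0,0,-1],[0,0,-0.3,0,0,0,-1],[0,0,-0.8,0,0,0,-1],[0,0,-1.5,0,0,0,-1],[0,0,-2.2,0,0,0,-1],[0,0,-3,0,0,0,-1],[0,0,-3.6,0,0,0,-1],[0,0,-3.6,0,0,0,-1],[0,0,-3.6,0,0,0,-1]]' 80
python3 log.py
python3 - <<'E'
from h import *
img,d=manip.camera("wrist"); save("w2",img)
img,d=manip.camera("side"); save("s2",cv2.resize(img[60:340,150:450],(750,700))[:600])
E
```

```text
clock: 5.1
position: [0.5368, -0.4308, 0.0332]
ee_rot: [0.471, 0.882, -0.0, 0.001]
ft_force: [1.7, -2.8, 5.9]
grip_width: 0.14
grasp_force: 78.6
t 5.1 pos [ 0.5368 -0.4308  0.0332] yaw_y 33.9 q [ 0.16  0.74  0.66  1.51 -0.5   1.06  1.53] F [ 1.7 -2.8  5.9] w 0.14 g 78.6
clock: 6.35
position: [0.5356, -0.4295, 0.2108]
ee_rot: [0.471, 0.882, 0.0, -0.001]
ft_force: [-0.3, 0.8, -2.5]
grip_width: 0.146
grasp_force: 78.0
t 6.35 pos [ 0.5356 -0.4295  0.2108] yaw_y 33.9 q [ 0.11  0.58  0.76  1.36 -0.39  1.36  1.46] F [-0.3  0.8 -2.5] w 0.146 g 78.0
```

View pics/w2.png

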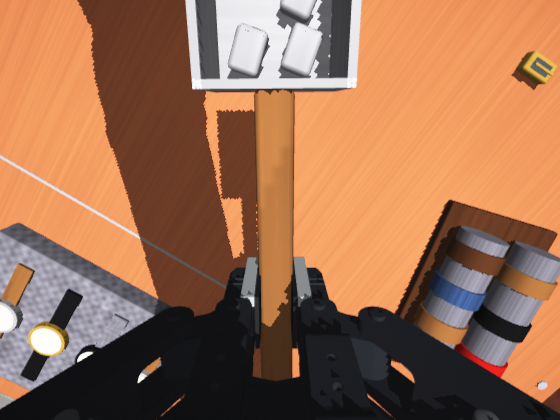

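```bash
python3 -m pendant '[[0.2,0.3,0,0,0,0.2,-1],[0.6,0.9,0,0,0,0.6,-1],[1,1.6,0,0,0,1,-1],[1.5,2.3,0,0,0,1.5,-1],[2,3,0,0,0,2,-1],[2.4,3.6,0,0,0,2.5,-1],[2.7,4.1,0,0,0,2.8,-1],[2.87,4.32,0,0,0,3,-1],[2.87,4.32,0,0,0,3,-1],[2.87,4.32,0,0,0,3,-1]]' 80
python3 log.py
python3 -m pendant '[[0,0,0.06,0,-1,0,-1],[0.07,0,0.1,0,-2,0,-1],[0.2,0,0.04,0,-3,0,-1],[0.39,0,0,0,-4,0,-1],[0.64,0,-0.1,0,-5,0,-1],[0.95,0,-0.26,0,-6,0,-1],[0.95,0,-0.26,0,-6,0,-1],[0.95,0,-0.26,0,-6,0,-1],[0.95,0,-0.26,0,-6,0,-1],[0.95,0,-0.26,0,-6,0,-1]]' 80
python3 log.py
python3 - <<'E'
from h import *
o=manip.get_obs(); r=R.from_quat(o["ee_rot"])
X=-r.apply([1,0,0]); z=r.apply([0,0,-1])
print("tip",np.degrees(np.arcsin(X[2])),"y tilt",r.apply([0,1,0])[2],"lip",np.round(o["position"]-.17*X+.012*z,4))
img,d=manip.camera("side"); save("s2",img[100:400,150:450].repeat(2,0).repeat(2,1))
E
```

```text
clock: 7.7
position: [0.6347, -0.1916, 0.2113]
ee_rot: [0.644, 0.765, -0.001, -0.0]
ft_force: [1.2, -1.1, -1.6]
grip_width: 0.149
grasp_force: 78.0
t 7.7 pos [ 0.6347 -0.1916  0.2113] yaw_y 9.8 q [-0.34  0.54  0.82  1.43 -0.4   1.34  0.67] F [ 1.2 -1.1 -1.6] w 0.149 g 78.0
clock: 8.95
position: [0.627, -0.1452, 0.2251]
ee_rot: [0.589, 0.699, -0.262, 0.311]
ft_force: [-0.0, 0.1, -2.3]
grip_width: 0.15
grasp_force: 78.2
t 8.95 pos [ 0.627  -0.1452  0.2251] yaw_y 9.7 q [-1.1   0.67  1.19  1.74  0.25  1.    0.  ] F [-0.   0.1 -2.3] w 0.15 g 78.2
tip 47.92391036333627 y tilt 0.0008274126055018982 lip [ 0.6063 -0.0241  0.1069]
```

View pics/s2.png

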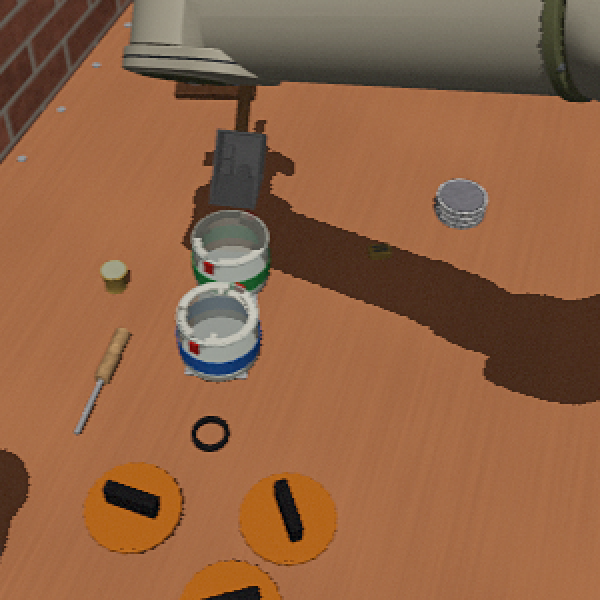

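The side view shows the tipped pan at (238,165) with its lip at the green tub's far rim, and everything else undisturbed.

```bash
python3 -m pendant '[[0.13,0,-0.36,0,-1,0,-1],[0.29,0,-0.75,0,-2,0,-1],[0.49,0,-1.14,0,-3,0,-1],[0.73,0,-1.53,0,-4,0,-1],[1.01,0,-1.91,0,-5,0,-1],[1.32,0,-2.27,0,-6,0,-1],[1.32,0,-2.27,0,-6,0,-1],[1.32,0,-2.27,0,-6,0,-1],[1.32,0,-2.27,0,-6,0,-1],[1.32,0,-2.27,0,-6,0,-1]]' 80
python3 log.py
python3 - <<'E'
from h import *
o=manip.get_obs(); r=R.from_quat(o["ee_rot"])
X=-r.apply([1,0,0]); z=r.apply([0,0,-1])
print("tip",np.degrees(np.arctan2(X[2],z[2])),"y tilt",r.apply([0,1,0])[2],"lip",np.round(o["position"]-.17*X+.012*z,4))
img,d=manip.camera("side"); save("s3",img[100:300,150:350].repeat(3,0).repeat(3,1))
E
```

```text
clock: 10.25
position: [0.6052, -0.018, 0.2523]
ee_rot: [0.432, 0.512, -0.478, 0.568]
ft_force: [0.5, 0.2, -1.3]
grip_width: 0.142
grasp_force: 78.5
t 10.25 pos [ 0.6052 -0.018   0.2523] yaw_y 9.8 q [-1.39  1.31  1.23  1.72  0.48  1.22 -0.43] F [ 0.5  0.2 -1.3] w 0.142 g 78.5
tip 95.85195256109601 y tilt 0.00140113263152436 lip [ 0.6063 -0.0233  0.082 ]
```

View pics/s3.png

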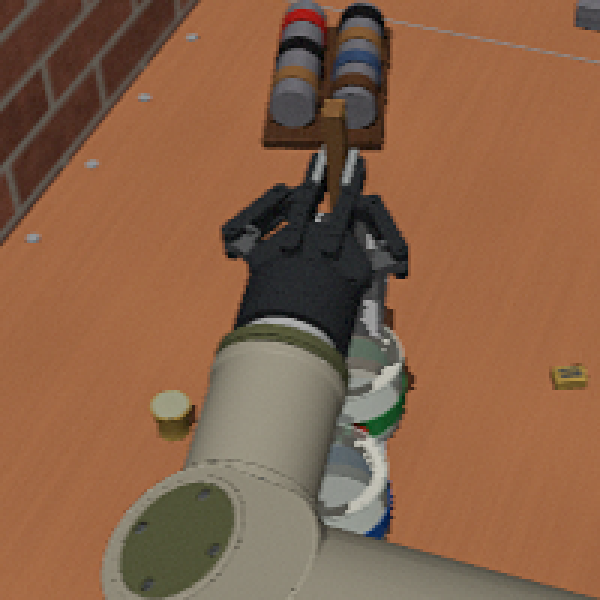

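```bash
python3 -m pendant '[[0,0,-0.59,0,-1.25,0,-1],[0,0,-0.59,0,-1.25,0,-1],[0.1,0,-0.59,0,-1.25,0,-1],[0,0,-0.59,0,-1.25,0,-1],[0.1,0,-0.59,0,-1.25,0,-1],[0,0,-0.59,0,-1.25,0,-1],[0,0,-0.59,0,-1.25,0,-1],[0,0,0,0,0,0,-1],[0,0,0,0,0,0,-1],[0,0,0,0,0,0,-1]]' 80
python3 log.py
python3 - <<'E'
from h import *
a,d=manip.camera("wrist"); 
for r in manip.tip_of("link_1_mid","wrist"): print(round(r["p"],2),np.round(r["pixel"]))
b,d=manip.camera("top"); 
for r in manip.tip_of("link_1_mid","top"): print("top",round(r["p"],2),np.round(r["pixel"]))
save("m4",np.hstack([cv2.resize(a,(480,360)),cv2.resize(b[140:240,210:300],(320,360))]))
E
```

```text
clock: 11.55
position: [0.6052, -0.0168, 0.2512]
ee_rot: [0.431, 0.512, -0.478, 0.569]
ft_force: [-0.7, -0.3, -1.8]
grip_width: 0.144
grasp_force: 78.4
t 11.55 pos [ 0.6052 -0.0168  0.2512] yaw_y 9.9 q [-1.39  1.31  1.23  1.72  0.48  1.23 -0.44] F [-0.7 -0.3 -1.8] w 0.144 g 78.4
```

View pics/m4.png

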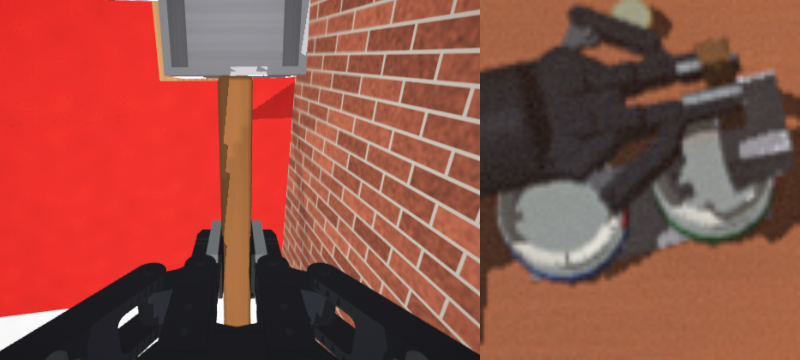

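The wrist view shows the floor half of the pan empty (240,70). The top view is blocked by the arm, so I'll untip and check inside the pan and tub.

```bash
python3 -m pendant '[[0.07,0,0.47,0,1,0,-1],[0.16,0,0.93,0,2,0,-1],[0.29,0,1.37,0,3,0,-1],[0.44,0,1.79,0,4,0,-1],[0.63,0,2.16,0,5,0,-1],[0.81,0,2.5,0,6,0,-1],[0.84,0,2.8,0,7,0,-1],[0.86,0,3.05,0,8,0,-1],[0.82,0,3.25,0,9,0,-1],[0.82,0,3.25,0,9,0,-1]]' 80
python3 -m pendant '[[-0.1,0,0,0,1,0,-1],[-0.2,0,0,0,2,0,-1],[-0.2,0,0,0,3,0,-1],[-0.2,0,0,0,3,0,-1],[-0.2,0,0,0,3,0,-1],[-0.2,0,0,0,3,0,-1],[-0.2,0,0,0,3,0,-1],[-0.2,0,0,0,3,0,-1],[-0.2,0,0,0,3,0,-1],[-0.2,0,0,0,3,0,-1]]' 80 >/dev/null
python3 log.py
python3 - <<'E'
from h import *
o=manip.get_obs(); r=R.from_quat(o["ee_rot"])
print("tool z",r.apply([0,0,1]),"y",r.apply([0,1,0]))
a,d=manip.camera("wrist")
for r in manip.tip_of("link_1_mid","wrist"): print(round(r["p"],2),np.round(r["pixel"]))
b,d=manip.camera("top"); 
for r in manip.tip_of("link_1_mid","top"): print("top",round(r["p"],2),np.round(r["pixel"]))
save("m5",np.hstack([cv2.resize(a,(400,300)),cv2.resize(b[140:240,200:330],(390,300))]))
E
```

```text
clock: 13.0
position: [0.6323, -0.1863, 0.2296]
ee_rot: [0.633, 0.746, -0.134, 0.159]
ft_force: [0.1, -0.1, -0.7]
grip_width: 0.141
grasp_force: 78.2
t 14.25 pos [ 0.6353 -0.1896  0.232 ] yaw_y 9.9 q [-0.33  0.52  0.81  1.4  -0.37  1.38  0.65] F [ 0.3  0.7 -0.9] w 0.146 g 78.3
tool z [ 6.51788317e-05 -2.01477657e-05 -9.99999998e-01] y [9.85241307e-01 1.71171151e-01 6.07681613e-05]
top 0.39 [264. 186.]
```

View pics/m5.png

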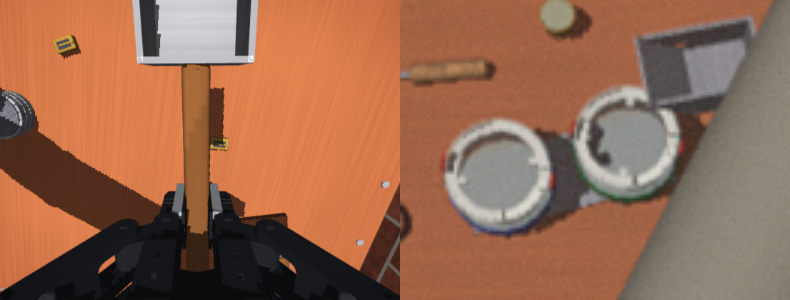

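The scoop is empty, with no links on the table or in the pan. Now I'll put it back where it stood.

```bash
python3 -m pendant '[[-0.5,-0.3,0,0,0,-0.3,-1],[-1.2,-0.8,0,0,0,-0.8,-1],[-2,-1.3,0,0,0,-1.3,-1],[-2.8,-1.8,0,0,0,-1.8,-1],[-3.6,-2.3,0,0,0,-2.4,-1],[-4.2,-2.6,0.5,0,0,-2.8,-1],[-4.41,-2.77,1.2,0,0,-3,-1],[-4.41,-2.77,2,0,0,-3,-1],[-4.41,-2.77,2.6,0,0,-3,-1],[-4.41,-2.77,3,0,0,-3,-1]]' 80 >/dev/null
python3 -m pendant '[[0,0,0.5,0,0,0,-1],[0,0,0.8,0,0,0,-1],[0,0,0.9,0,0,0,-1],[0,0,0.94,0,0,0,-1],[0,0,0.96,0,0,0,-1],[0,0,0.97,0,0,0,-1],[0,0,0.97,0,0,0,-1],[0,0,0.97,0,0,0,-1],[0,0,0.97,0,0,0,-1],[0,0,0.97,0,0,0,-1]]' 80 >/dev/null
python3 log.py
```

```text
t 16.95 pos [ 0.5368 -0.4308  0.0338] yaw_y 33.9 q [ 0.16  0.74  0.65  1.51 -0.49  1.06  1.52] F [ 0.7 -1.1  2.4] w 0.141 g 78.8
```

```bash
python3 -m pendant '[[0,0,0,0,0,0,-0.2],[0,0,0,0,0,0,-0.2],[0,0,0,0,0,0,0],[0,0,-0.5,0,0,0,0],[0,0,-1.5,0,0,0,0],[0,0,-2.7,0,0,0,0],[0.5,0.5,-4,0,0,0,0],[1.5,1.5,-4.5,0,0,0.5,0],[2,2.5,-4.5,0,0,1,0],[2.2,3,-4.5,0,0,1.5,0]]' 40 >/dev/null
python3 log.py
cat > look.py <<'E'
from h import *
import sys
def look(name,things,pm=.25):
    c=manip.get_calibration("wrist"); img,d=manip.camera("wrist"); save(name,img); np.save("w.npy",d)
    P=cloud("wrist",d,c); P[d<=0]=np.nan
    for t,z in things.items():
        for r in manip.trace(t,"wrist"):
            if r["p"]<pm: continue
            m=r["pixels"]; q=P[m]; q=q[np.isfinite(q[:,0])]
            v,u=np.nonzero(m)
            rect=cv2.minAreaRect(np.array([atz("wrist",(a,b),z,c)[:2]*1000 for a,b in zip(u,v)],np.float32))
            (cx,cy),(w,h),an=rect; an=an if w>h else an+90
            print(t,round(r["p"],2),[int(x) for x in r["box"]],"med",np.round(np.median(q,0),4) if len(q) else None,"rect c",round(cx/1000,4),round(cy/1000,4),"size",round(w),round(h),"long ang",round((an+90)%180-90,1))
    return img,P,c
E
python3 - <<'E'
from look import *
look("w6",{"buckle_1_mid":.012,"scoop":.03})
manip.camera("top")
for r in manip.tip_of("buckle_1_mid","top"): print(round(r["p"],2),np.round(atz("top",r["pixel"],.006),4))
print(atz("top",(312,250),.006))
E
```

```text
t 18.2 pos [ 0.6014 -0.252   0.2593] yaw_y 21.9 q [-0.23  0.47  0.79  1.4  -0.33  1.41  0.94] F [ 0.5 -0.9 -0.4] w 0.503 g 0.0
buckle_1_mid 0.68 [335, 149, 362, 171] med [ 0.6696 -0.2033  0.0135] rect c 0.6702 -0.2036 size 29 17 long ang 3.9
scoop 0.63 [92, 153, 180, 311] med [ 0.4703 -0.3394  0.0338] rect c 0.4949 -0.3675 size 74 190 long ang -55.1
0.61 [ 0.6704 -0.208   0.006 ]
[ 0.44201575 -0.10603566  0.006     ]
```

View pics/w6.png

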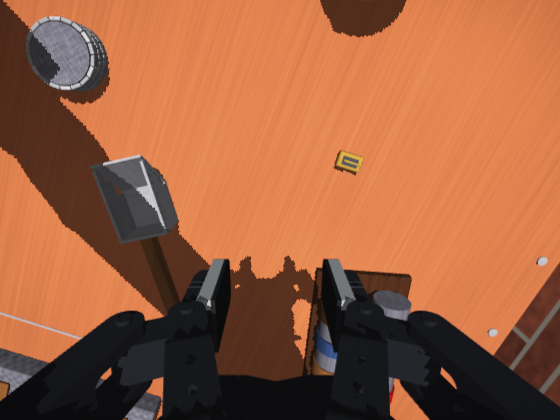

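The scoop is standing at (130,200) with an empty pan, and the buckle is at (349,161).

```bash
python3 -c "
from workcell import manip; print(manip.tip_reach)"
python3 -m pendant '[[0.3,0.8,0.5,0,0,1,0],[0.39,1.64,1.5,0,0,2.25,0],[0.39,1.64,2.5,0,0,2.25,0],[0.39,1.64,3.5,0,0,2.25,0],[0.39,1.64,4.3,0,0,2.25,0],[0.39,1.64,4.75,0,0,2.25,0],[0.39,1.64,4.87,0,0,2.25,0],[0.39,1.64,4.87,0,0,2.25,0],[0.39,1.64,4.87,0,0,2.25,-1],[0.39,1.64,4.87,0,0,2.25,-1]]' 30 >/dev/null
python3 log.py
python3 -m pendant '[[0,0,0,0,0,0,-1],[0,0,0,0,0,0,-1],[0,0,0,0,0,0,-1],[0,0,-0.5,0,0,0,-1],[0,0,-1.5,0,0,0,-1],[0,0,-2.5,0,0,0,-1],[0,0,-3.2,0,0,0,-1],[0,0,-3.2,0,0,0,-1],[0,0,-3.2,0,0,0,-1],[0,0,-3.2,0,0,0,-1]]' 30 >/dev/null
python3 log.py; python3 -c "
from h import *
print(rel([.5756,.1,.175],np.radians(3.9)))"
```

```text
0.014
t 19.7 pos [ 0.6697 -0.2075  0.0169] yaw_y 3.9 q [-0.23  0.8   0.7   1.48 -0.55  1.07  0.66] F [-0.7  0.1  7.5] w 0.316 g 30.5
t 20.95 pos [ 0.6682 -0.2066  0.1741] yaw_y 3.9 q [-0.27  0.65  0.79  1.36 -0.46  1.32  0.59] F [-0.2 -0.7 -0.6] w 0.316 g 29.7
[np.float64(6.24), np.float64(-1.44), np.float64(-0.01), ('tool az (sign for tool-down)', np.float64(-0.01))]
```

```bash
python3 -m pendant '[[1.2,-0.28,0,0,0,0,-1],[2.4,-0.56,0,0,0,0,-1],[3.6,-0.84,0,0,0,0,-1],[4.8,-1.1,0,0,0,0,-1],[5.8,-1.35,0,0,0,0,-1],[6.24,-1.44,0.5,0,0,0,-1],[6.24,-1.44,1.2,0,0,0,-1],[6.24,-1.44,1.7,0,0,0,-1],[6.24,-1.44,1.7,0,0,0,-1],[6.24,-1.44,1.7,0,0,0,-1]]' 30 >/dev/null
python3 log.py
python3 -m pendant '[[0,0,0,0,0,0,0],[0,0,0,0,0,0,0],[0,0,0,0,0,0,0],[0,0,-1,0,0,0,0],[0,0,-2.2,0,0,0,0],[-1,-0.5,-3.4,0,0,0,0],[-2,-1.2,-3.4,0,0,0,0],[-3,-1.8,-3.4,0,0,0,0],[-3.4,-1.8,-3.4,0,0,0,0],[-3.4,-1.8,-3.4,0,0,0,0]]' 30 >/dev/null
python3 log.py
python3 - <<'E'
from look import *
a,_,_=look("w7",{"buckle_1_mid":.012})
b,d=manip.camera("top"); save("m7",np.hstack([cv2.resize(a,(400,300)),cv2.resize(b[130:280,160:360],(400,300))]))
E
```

```text
t 22.2 pos [0.5763 0.0993 0.0907] yaw_y 3.8 q [-0.86  0.47  0.77  1.78 -0.37  1.05  0.11] F [0.1 0.3 0.4] w 0.317 g 29.8
t 23.45 pos [ 0.497  -0.0784  0.2605] yaw_y 3.6 q [-0.88  0.03  0.99  1.79 -0.03  1.33  0.18] F [-0.1  0.7  0.1] w 0.503 g 0.0
buckle_1_mid 0.82 [351, 1, 384, 15] med [0.575  0.0974 0.021 ] rect c 0.5773 0.0994 size 30 10 long ang 3.6
```

View pics/m7.png

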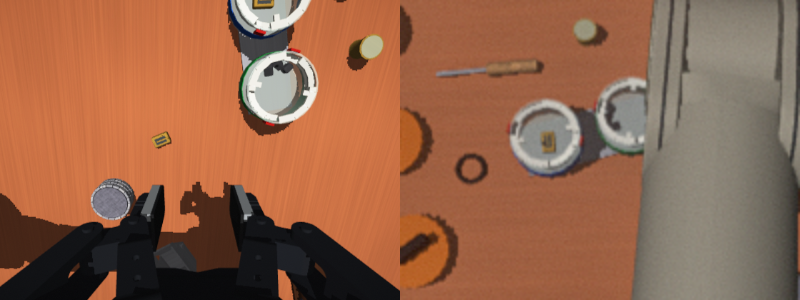

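The first buckle lies in the blue tub and dark-shadowed links lie in the green tub. The second buckle is at wrist (225,196).

```bash
python3 - <<'E'
from h import *
i=cv2.imread("pics/w7.png"); hsv=cv2.cvtColor(i,cv2.COLOR_BGR2HSV)
m=np.zeros(i.shape[:2],bool); m[175:215,200:250]=True
m&=(hsv[...,0]>18)&(hsv[...,0]<40)&(hsv[...,1]>100)
v,u=np.nonzero(m); c=manip.get_calibration("wrist")
p=np.array([atz("wrist",(a,b),.012,c)[:2]*1000 for a,b in zip(u,v)],np.float32)
(cx,cy),(w,h),an=cv2.minAreaRect(p); an=an if w>h else an+90
print(len(p),cx,cy,w,h,an); print(rel([cx/1000,cy/1000,.016],np.radians(an)), rel([cx/1000,cy/1000,.016],np.radians(an+90)))
E
```

```text
262 440.4610900878906 -100.38018035888672 28.147058486938477 17.736616134643555 26.656940460205078
[np.float64(-0.43), np.float64(-1.18), np.float64(4.88), ('tool az (sign for tool-down)', np.float64(-2.84))] [np.float64(-0.43), np.float64(-1.18), np.float64(4.88), ('tool az (sign for tool-down)', np.float64(8.41))]
```

```bash
python3 -m pendant '[[-0.2,-0.6,0.5,0,0,-1.2,0],[-0.43,-1.18,1.5,0,0,-2.4,0],[-0.43,-1.18,2.5,0,0,-2.84,0],[-0.43,-1.18,3.5,0,0,-2.84,0],[-0.43,-1.18,4.3,0,0,-2.84,0],[-0.43,-1.18,4.75,0,0,-2.84,0],[-0.43,-1.18,4.87,0,0,-2.84,0],[-0.43,-1.18,4.87,0,0,-2.84,0],[-0.43,-1.18,4.87,0,0,-2.84,-1],[-0.43,-1.18,4.87,0,0,-2.84,-1]]' 30 >/dev/null
python3 log.py
python3 -m pendant '[[0,0,0,0,0,0,-1],[0,0,0,0,0,0,-1],[0,0,0,0,0,0,-1],[0,0,-0.5,0,0,0,-1],[0,0,-1.5,0,0,0,-1],[0,0,-2.5,0,0,0,-1],[0,0,-3.2,0,0,0,-1],[0,0,-3.2,0,0,0,-1],[0,0,-3.2,0,0,0,-1],[0,0,-3.2,0,0,0,-1]]' 30 >/dev/null
python3 log.py; python3 -c "
from h import *
print(rel([.5756,.1,.09],np.radians(4)))"
```

```text
t 24.85 pos [ 0.441  -0.1013  0.0175] yaw_y 26.6 q [-0.71  0.35  0.94  2.16 -0.4   0.81  0.95] F [-1.8  0.4  7.9] w 0.316 g 29.8
t 26.1 pos [ 0.4394 -0.1017  0.1756] yaw_y 26.6 q [-1.04 -0.11  1.14  2.03  0.11  1.16  0.52] F [-0.2 -0.2  0. ] w 0.314 g 30.0
[np.float64(2.39), np.float64(4.24), np.float64(1.7), ('tool az (sign for tool-down)', np.float64(2.82))]
```

```bash
python3 -m pendant '[[0.5,0.9,0,0,0,0.5,-1],[1,1.8,0,0,0,1,-1],[1.5,2.7,0,0,0,1.8,-1],[2,3.5,0,0,0,2.8,-1],[2.35,4.15,0,0,0,2.8,-1],[2.35,4.15,0.8,0,0,2.8,-1],[2.35,4.15,1.5,0,0,2.8,-1],[2.35,4.15,1.7,0,0,2.8,-1],[2.35,4.15,1.7,0,0,2.8,-1],[2.35,4.15,1.7,0,0,2.8,-1]]' 30 >/dev/null
python3 log.py
python3 -m pendant '[[0,0,0,0,0,0,0],[0,0,0,0,0,0,0],[0,0,0,0,0,0,0],[0,0,-1,0,0,0,0],[0,0,-2.2,0,0,0,0.5],[1,-0.5,-3.4,0,0,-0.5,1],[2,-1,-4.4,0,0,-1,1],[3,-1.8,-5,0,0,-2,1],[4,-2.2,-5,0,0,-3,1],[4,-2.2,-5,0,0,-3,1]]' 30 >/dev/null
python3 log.py
python3 - <<'E'
from look import *
a,P,c=look("w8",{"lid_a_grip":.042,"buckle_1_mid":.012},.2)
b,d=manip.camera("top"); save("m8",np.hstack([cv2.resize(a,(400,300)),cv2.resize(b,(400,300))]))
for cam in ["top","side"]:
    if cam=="side": manip.camera("side")
    for r in manip.tip_of("buckle_1_mid",cam): print(cam,round(r["p"],2),np.round(r["pixel"]),np.round(atz(cam,r["pixel"],.006),3))
E
```

```text
t 27.35 pos [0.5738 0.0962 0.0926] yaw_y 4.2 q [-1.    0.55  0.98  1.79 -0.51  1.08  0.23] F [-0.5  1.2 -0.7] w 0.317 g 30.0
t 28.6 pos [0.4466 0.2914 0.3425] yaw_y 28.6 q [-1.63  0.12  1.07  1.59 -0.1   1.5  -0.06] F [0.2 0.3 1.1] w 1.002 g 0.0
lid_a_grip 0.55 [275, 65, 353, 142] med [0.45   0.3869 0.0226] rect c 0.4498 0.3852 size 91 92 long ang -61.4
buckle_1_mid 0.38 [282, 313, 292, 317] med [0.575  0.0996 0.022 ] rect c 0.5773 0.0934 size 13 5 long ang 28.5
top 0.64 [235. 203.] [0.572 0.1   0.006]
```

View pics/m8.png

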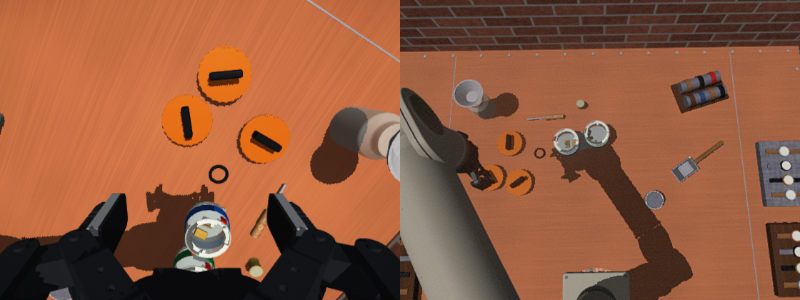

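```bash
cat > lids.py <<'E'
from look import *
def lids(P,zlo=.034,zhi=.06):
    out=[]
    m=((P[...,2]>zlo)&(P[...,2]<zhi)).astype(np.uint8)
    n,l,s,cc=cv2.connectedComponentsWithStats(m)
    for k in range(1,n):
        if s[k,4]<150: continue
        q=P[l==k]; (cx,cy),(w,h),an=cv2.minAreaRect((q[:,:2]*1000).astype(np.float32))
        an=an if w>h else an+90
        out.append((np.round([cx/1000,cy/1000],4),"size",round(max(w,h)),round(min(w,h)),"bar ang",round((an+90)%180-90,1),"z",round(float(np.median(q[:,2])),4),"px",np.round(cc[k])))
    return out
E
python3 - <<'E'
from lids import *
d=np.load("w.npy"); P=cloud("wrist",d); P[d<=0]=np.nan
for l in lids(P): print(*l)
print(rel([.57,-.06,.32],np.radians(14)))
E
```

```text
[0.4553 0.3797] size 56 14 bar ang 33.4 z 0.0468 px [316. 104.]
[0.4339 0.275 ] size 56 14 bar ang -54.0 z 0.047 px [261. 171.]
[0.7004 0.4099] size 79 37 bar ang -82.4 z 0.0474 px [488. 175.]
[0.5827 0.3131] size 56 14 bar ang -1.5 z 0.0468 px [374. 198.]
[0.5617 0.1163] size 94 46 bar ang 32.2 z 0.0445 px [288. 301.]
[0.5869 0.0745] size 71 41 bar ang 28.2 z 0.0457 px [292. 343.]
[0.5889 0.0094] size 92 37 bar ang 26.7 z 0.0467 px [270. 364.]
[np.float64(-7.24), np.float64(-1.13), np.float64(0.43), ('tool az (sign for tool-down)', np.float64(1.75))]
```

```bash
python3 -m pendant '[[-1.2,-0.2,0,0,0,0.5,1],[-2.4,-0.4,0,0,0,1,1],[-3.6,-0.6,0,0,0,1.5,1],[-4.8,-0.8,0.2,0,0,1.75,1],[-6,-1,0.4,0,0,1.75,1],[-7.2,-1.1,0.4,0,0,1.75,1],[-7.2,-1.1,0.4,0,0,1.75,1],[-7.2,-1.1,0.4,0,0,1.75,1],[-7.2,-1.1,0.4,0,0,1.75,1],[-7.2,-1.1,0.4,0,0,1.75,1]]' 30 >/dev/null
python3 log.py
cat > tubs.py <<'E'
from lids import *
from scipy.optimize import least_squares
c=manip.get_calibration("wrist"); img,d=manip.camera("wrist"); save("tub",img); np.save("w.npy",d)
P=cloud("wrist",d,c); P[d<=0]=np.nan
C={}
for n,c0 in (("blue",np.array([.5756,.1])),("green",np.array([.6032,-.0104]))):
    rr=np.linalg.norm(P[...,:2]-c0,axis=-1); m=(P[...,2]>.066)&(P[...,2]<.074)&(rr<.056)
    q=P[m][:,:2]
    # outer rim edge: farthest point in each angular bin
    for it in range(3):
        a=np.arctan2(*(q-c0).T[::-1]); r=np.linalg.norm(q-c0,axis=1); b=np.floor((a+np.pi)/(2*np.pi)*48).astype(int)
        e=np.array([q[b==k][np.argmax(np.where(r[b==k]<.0485,r[b==k],0))] for k in range(48) if (b==k).sum()>3])
        f=least_squares(lambda x:np.linalg.norm(e-x[:2],axis=1)-x[2],[*c0,.046],loss="soft_l1",f_scale=.001); c0=f.x[:2]
    g=least_squares(lambda x:np.abs(np.linalg.norm(q-x[:2],axis=1)-x[2]),[*c0,.0405],loss="soft_l1",f_scale=.003)
    print(n,np.round(f.x,4),"area fit",np.round(g.x,4),len(e),"zmed",np.nanmedian(P[m][:,2])); C[n]=c0
    hsv=cv2.cvtColor(img,cv2.COLOR_RGB2HSV); red=((hsv[...,0]<6)|(hsv[...,0]>172))&(hsv[...,1]>170)&(hsv[...,2]>60)
    rr=np.linalg.norm(P[...,:2]-c0,axis=-1); mm=red&(rr<.055)&(rr>.03)
    l=cv2.connectedComponentsWithStats(mm.astype(np.uint8))
    for k in range(1,l[0]):
        if l[2][k,4]<6: continue
        w=P[l[1]==k]; w=w[np.isfinite(w[:,0])]; mu=w.mean(0); print("  red",l[2][k,4],np.round(l[3][k]),np.round(mu,4),"ang",round(np.degrees(np.arctan2(mu[1]-c0[1],mu[0]-c0[0])),1),"r",round(np.hypot(*(mu[:2]-c0)),4))
v=C["blue"]-C["green"]; print("dist",np.linalg.norm(v),"x ang",np.degrees(np.arctan2(v[1],v[0]))-90)
E
python3 tubs.py
```

```text
t 30.2 pos [ 0.5703 -0.0537  0.3216] yaw_y 14.4 q [-0.92  0.34  1.2   1.53 -0.32  1.49  0.54] F [ 0.5  0.3 -0. ] w 1.003 g 0.0
blue [0.5745 0.1009 0.0452] area fit [0.5743 0.1009 0.0405] 41 zmed 0.07106987165907763
  red 41 [297.  78.] [0.5657 0.0547 0.0671] ang -100.8 r 0.047
green [ 0.6023 -0.0093  0.0457] area fit [ 0.6021 -0.0092  0.0409] 48 zmed 0.07112104660289256
  red 33 [333. 106.] [0.6114 0.037  0.0676] ang 78.8 r 0.0472
  red 24 [294. 184.] [ 0.5933 -0.0562  0.0705] ang -100.9 r 0.0477
dist 0.11364382990669591 x ang 14.146804080698502
```

View pics/tub.png

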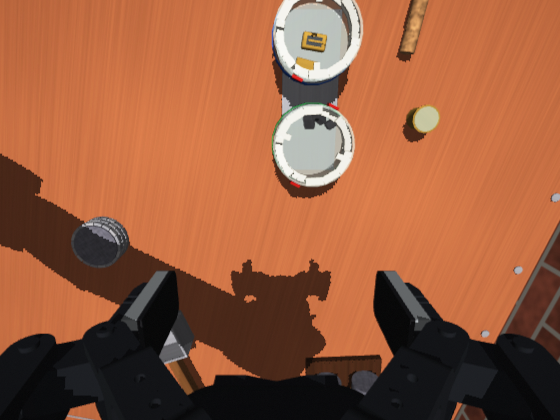

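The buckles lie in the blue tub at (313,41) and (305,63), and the links in the green one at (315,120). The mouths come out at about blue (.5743,.1016) and green (.6025,-.0100), with x at 14.1°.

```bash
python3 -c "
from h import *
print(rel([.4339,.275,.038],np.radians(36)))"
```

```text
[np.float64(7.05), np.float64(-1.02), np.float64(5.68), ('tool az (sign for tool-down)', np.float64(-2.71))]
```

```bash
python3 -m pendant '[[1.2,-0.2,0.2,0,0,-0.5,0.4],[2.4,-0.4,0.5,0,0,-1,0.2],[3.6,-0.6,0.9,0,0,-1.6,0],[4.8,-0.8,1.4,0,0,-2.2,0],[6,-0.95,2,0,0,-2.71,0],[7,-1.02,2.6,0,0,-2.71,0],[7.05,-1.02,3.6,0,0,-2.71,0],[7.05,-1.02,4.6,0,0,-2.71,0],[7.05,-1.02,4.8,0,0,-2.71,0],[7.05,-1.02,4.8,0,0,-2.71,0]]' 30 >/dev/null
python3 log.py
python3 -c "
from lids import *
c=manip.get_calibration('wrist'); img,d=manip.camera('wrist'); P=cloud('wrist',d,c); P[d<=0]=np.nan
for l in lids(P): print(*l)
print(rel([.4339,.275,.038],np.radians(36)))"
```

```text
t 31.5 pos [0.4349 0.2739 0.0825] yaw_y 35.9 q [-1.49  0.38  0.99  1.97 -0.38  0.99  0.3 ] F [ 0.9  0.2 -0. ] w 0.503 g 0.0
[0.4513 0.3852] size 56 14 bar ang 33.8 z 0.0483 px [440.  98.]
[0.4309 0.2804] size 56 14 bar ang -54.0 z 0.0483 px [277. 237.]
[0.5791 0.32  ] size 57 14 bar ang -1.0 z 0.0481 px [517. 324.]
[np.float64(0.03), np.float64(-0.02), np.float64(0.9), ('tool az (sign for tool-down)', np.float64(-0.02))]
```

```bash
python3 log.py; python3 -c "
from lids import *
c=manip.get_calibration('wrist'); img,d=manip.camera('wrist'); P=cloud('wrist',d,c); P[d<=0]=np.nan
for l in lids(P): print(*l)
r=R.from_quat(manip.get_obs()['ee_rot']); rc=R.from_quat(c['orientation'])
print('cam in tool', r.inv().apply(c['xyz']-manip.get_obs()['position']), (r.inv()*rc).apply([0,0,-1]))
img,d=manip.camera('top'); P=cloud('top',d); P[d<=0]=np.nan
for l in lids(P): print(*l)"
```

```text
t 31.55 pos [0.4354 0.2743 0.0832] yaw_y 35.9 q [-1.49  0.38  0.99  1.97 -0.38  0.99  0.3 ] F [ 0.1 -0.3  0.5] w 0.498 g 0.0
[0.4513 0.3851] size 56 14 bar ang 33.9 z 0.0483 px [438.  98.]
[0.4308 0.2807] size 55 14 bar ang -53.8 z 0.0483 px [275. 237.]
[0.5791 0.32  ] size 57 14 bar ang -1.0 z 0.0481 px [515. 324.]
cam in tool [ 7.65214341e-02 -1.71291855e-05 -1.30008357e-01] [-2.95929927e-01 -4.89153898e-04  9.55209526e-01]
[ 0.8088 -0.4102] size 163 48 bar ang -73.1 z 0.0528 px [419. 114.]
[ 0.7512 -0.428 ] size 163 48 bar ang -73.0 z 0.0531 px [427. 134.]
[ 0.5055 -0.3833] size 227 54 bar ang -55.9 z 0.0425 px [417. 224.]
[ 0.5322 -0.6993] size 40 40 bar ang -7.7 z 0.0382 px [537. 212.]
[0.5288 0.6977] size 39 36 bar ang 79.5 z 0.0378 px [  5. 220.]
[ 0.476  -0.7025] size 54 39 bar ang 72.7 z 0.0382 px [540. 232.]
[ 0.424 -0.7  ] size 45 37 bar ang -84.5 z 0.0385 px [543. 252.]
[ 0.3685 -0.704 ] size 51 38 bar ang 69.8 z 0.0383 px [547. 273.]
[ 0.2333 -0.6875] size 47 37 bar ang 74.9 z 0.0383 px [553. 330.]
```

```bash
python3 -m pendant '[[0.16,0,0.2,0,0,0,0],[0.16,0,0.5,0,0,0,0],[0.16,0,0.8,0,0,0,0],[0.16,0,0.9,0,0,0,0],[0.16,0,0.9,0,0,0,0],[0.16,0,0.9,0,0,0,-1],[0.16,0,0.9,0,0,0,-1],[0.16,0,0.9,0,0,0,-1],[0.16,0,0.9,0,0,0,-1],[0.16,0,0.9,0,0,0,-1]]' 60 >/dev/null
python3 log.py
python3 -m pendant '[[0,0,0,0,0,0,-1],[0,0,-0.3,0,0,0,-1],[0,0,-0.9,0,0,0,-1],[0,0,-1.6,0,0,0,-1],[0,0,-2.3,0,0,0,-1],[0,0,-2.6,0,0,0,-1],[0,0,-2.6,0,0,0,-1],[0,0,-2.6,0,0,0,-1],[0,0,-2.6,0,0,0,-1],[0,0,-2.6,0,0,0,-1]]' 60 >/dev/null
python3 log.py; python3 -c "
from h import *
print(rel([.5743,.1016,.15],np.radians(-10.9)))
manip.camera('wrist'); img,d=manip.camera('wrist'); save('g1',img); c=manip.get_calibration('wrist'); P=cloud('wrist',d,c); P[d<=0]=np.nan
o=manip.get_obs(); Q=R.from_quat(o['ee_rot']).inv().apply((P-o['position']).reshape(-1,3)).reshape(P.shape)
m=(Q[...,2]<.03)&(Q[...,2]>-.03)&(abs(Q[...,0])<.08)&(abs(Q[...,1])<.08); hsv=cv2.cvtColor(img,cv2.COLOR_RGB2HSV); m2=m&(hsv[...,1]>150)&(hsv[...,2]>60)
q=Q[m2]; print(len(q),np.round(np.percentile(q,[1,50,99],axis=0),4)); np.save('gq.npy',q)
"
```

```text
t 32.9 pos [0.4303 0.2805 0.037 ] yaw_y 35.9 q [-1.44  0.46  0.92  2.   -0.46  0.9   0.35] F [-0.1 -1.1  5.9] w 0.148 g 59.6
t 34.15 pos [0.4296 0.2799 0.1659] yaw_y 35.8 q [-1.62  0.24  1.09  1.9  -0.23  1.14  0.18] F [ 0.3  0.1 -0.7] w 0.152 g 58.6
[np.float64(-4.58), np.float64(0.26), np.float64(0.32), ('tool az (sign for tool-down)', np.float64(5.84))]
16768 [[-0.0212 -0.0458  0.0127]
 [ 0.0182 -0.0001  0.0144]
 [ 0.046   0.0458  0.0164]]
```

View pics/g1.png

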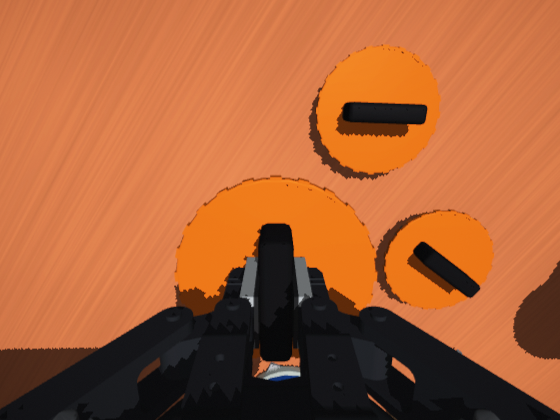

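The lid is held centred, with the bar vertical at column 275 and the disc arc from (175,270) to (375,270). Next I'll fit the disc offset in the tool frame.

```bash
cat > gfit.py <<'E'
from h import *
from scipy.optimize import least_squares
def gfit():
    img,d=manip.camera('wrist'); c=manip.get_calibration('wrist'); o=manip.get_obs(); P=cloud('wrist',d,c); P[d<=0]=np.nan
    Q=R.from_quat(o['ee_rot']).inv().apply((P-o['position']).reshape(-1,3)).reshape(P.shape)
    hsv=cv2.cvtColor(img,cv2.COLOR_RGB2HSV)
    m=(abs(Q[...,2]-.0145)<.006)&(abs(Q[...,0])<.06)&(abs(Q[...,1])<.06)&(hsv[...,1]>150)&(hsv[...,2]>60)
    q=Q[m][:,:2]; c0=np.zeros(2)
    for it in range(3):
        a=np.degrees(np.arctan2(*(q-c0).T[::-1])); r=np.linalg.norm(q-c0,axis=1)
        e=np.array([q[(a>=k)&(a<k+3)][np.argmax(r[(a>=k)&(a<k+3)])] for k in range(-75,75,3) if ((a>=k)&(a<k+3)).sum()>5])
        f=least_squares(lambda x:np.linalg.norm(e-x,axis=1)-.048,c0,loss='soft_l1',f_scale=.001); c0=f.x
    print("disc centre in tool xy",np.round(c0,4),"rms",round(float(np.sqrt(np.mean(f.fun**2))),4),"z",np.round(np.median(Q[m][:,2]),4))
    return c0
def goto(mouth,z,yaw_deg,c0):
    "rel move so that the disc centre gets over mouth"
    y=np.radians(yaw_deg); ty=np.array([np.cos(y),np.sin(y)]); tx=np.array([-np.sin(y),np.cos(y)])
    print(rel([*(np.array(mouth)-c0[0]*tx-c0[1]*ty),z],y))
E
python3 -c "
from gfit import *
c=gfit(); goto([.5743,.1016],.15,-10.9,c); print(rel([.5743,.1016,.15],np.radians(-10.9)))"
```

```text
disc centre in tool xy [-0.0006 -0.0001] rms 0.0004 z 0.0144
[np.float64(-4.58), np.float64(0.26), np.float64(0.33), ('tool az (sign for tool-down)', np.float64(5.84))]
[np.float64(-4.59), np.float64(0.25), np.float64(0.33), ('tool az (sign for tool-down)', np.float64(5.84))]
```

```bash
python3 -m pendant '[[-0.6,0,0,0,0,0.7,-1],[-1.4,0.1,0,0,0,1.6,-1],[-2.3,0.15,0,0,0,2.6,-1],[-3.2,0.2,0,0,0,3.7,-1],[-4,0.25,0.2,0,0,4.8,-1],[-4.5,0.26,0.3,0,0,5.6,-1],[-4.58,0.26,0.4,0,0,5.84,-1],[-4.58,0.26,0.6,0,0,5.84,-1],[-4.58,0.26,0.7,0,0,5.84,-1],[-4.58,0.26,0.7,0,0,5.84,-1]]' 60 >/dev/null
python3 log.py
python3 -c "
from gfit import *
c=gfit(); goto([.5743,.1016],.097,-10.9,c)"
```

```text
t 35.55 pos [0.574  0.1033 0.1311] yaw_y -10.7 q [-1.11  0.57  1.13  1.75 -0.56  1.18 -0.  ] F [-0.8  0.3 -0.8] w 0.149 g 58.7
disc centre in tool xy [-0.001  -0.0009] rms 0.0004 z 0.0145
[np.float64(-0.01), np.float64(0.02), np.float64(0.69), ('tool az (sign for tool-down)', np.float64(0.02))]
```

```bash
python3 -m pendant '[[0,0.02,0.1,0,0,0,-1],[0,0.02,0.2,0,0,0,-1],[0,0.02,0.3,0,0,0,-1],[0,0.02,0.4,0,0,0,-1],[0,0.02,0.48,0,0,0,-1],[0,0.02,0.54,0,0,0,-1],[0,0.02,0.6,0,0,0,-1],[0,0.02,0.65,0,0,0,-1],[0,0.02,0.67,0,0,0,-1],[0,0.02,0.67,0,0,0,-1]]' 60 >/dev/null
python3 log.py
```

```text
t 36.85 pos [0.5755 0.1021 0.098 ] yaw_y -10.9 q [-1.07  0.61  1.09  1.78 -0.6   1.13  0.02] F [ 0.9 -0.7 -0.7] w 0.152 g 58.7
```

It dropped in at the marks (z .098, no force). Now I'll turn it and watch the moment.

```bash
cat >> log.py <<'E'
print("   torque",np.round(o["torque"],2))
E
python3 -m pendant '[[0,0,0.02,0,0,0.5,-1],[0,0,0.03,0,0,1,-1],[0,0,0.04,0,0,1.5,-1],[0,0,0.05,0,0,2,-1],[0,0,0.06,0,0,2.5,-1],[0,0,0.07,0,0,3,-1],[0,0,0.08,0,0,3.5,-1],[0,0,0.08,0,0,4,-1],[0,0,0.08,0,0,4,-1],[0,0,0.08,0,0,4,-1]]' 60 >/dev/null
python3 log.py
```

```text
t 38.1 pos [0.5769 0.1023 0.0954] yaw_y -42.5 q [-1.13  0.7   1.2   1.78 -0.71  1.17 -0.45] F [ 0.4 -1.9  8.9] w 0.151 g 128.0
   torque [-0.64 -0.05  3.16]
```

```bash
python3 -c "
from gfit import *
from lids import lids
gfit()
img,d=manip.camera('wrist'); c=manip.get_calibration('wrist'); P=cloud('wrist',d,c); P[d<=0]=np.nan
save('jam',img)
for l in lids(P,.098,.118): print(*l)
q=manip.get_obs(); print(q['torque'],q['grasp_force'])
"
```

```text
disc centre in tool xy [-0.0017 -0.0009] rms 0.0004 z 0.0144
[0.5787 0.1005] size 56 36 bar ang 74.4 z 0.1067 px [275. 293.]
[-0.6756042  -0.10921905  3.1397492 ] 127.8335594262171
```

View pics/jam.png

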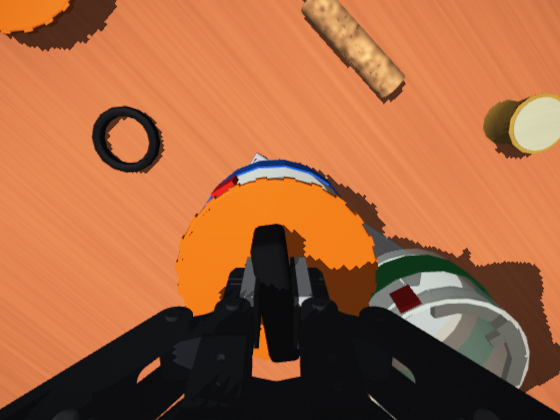

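The bar stands skewed in the jaws at (272,292), about 8° against the fingers, so the lid has jammed and is wrong for blue. I'll turn it back, lift it, and try green.

```bash
python3 -m pendant '[[0,0,0,0,0,-0.8,-1],[0,0,-0.01,0,0,-1.4,-1],[0,0,-0.02,0,0,-2,-1],[0,0,-0.03,0,0,-2.6,-1],[0,0,-0.04,0,0,-3.2,-1],[0,0,-0.05,0,0,-3.7,-1],[0,0,-0.06,0,0,-4,-1],[0,0,-0.06,0,0,-4,-1],[0,0,-0.06,0,0,-4,-1],[0,0,-0.06,0,0,-4,-1]]' 60 >/dev/null
python3 log.py
python3 -m pendant '[[0,0,-0.1,0,0,0,-1],[0,0,-0.2,0,0,0,-1],[0,0,-0.4,0,0,0,-1],[0,0,-0.6,0,0,0,-1],[0,0,-0.7,0,0,0,-1],[0,0,-0.7,0,0,0,-1],[0,0,-0.7,0,0,0,-1],[0,0,-0.7,0,0,0,-1],[0,0,-0.7,0,0,0,-1],[0,0,-0.7,0,0,0,-1]]' 60 >/dev/null
python3 log.py
python3 -c "
from gfit import *
c=gfit(); goto([.6025,-.010],.131,-10.9,c)"
```

```text
t 39.45 pos [0.5758 0.1021 0.0971] yaw_y -10.9 q [-1.07  0.61  1.09  1.78 -0.6   1.12  0.02] F [0.  1.  2.2] w 0.151 g 59.3
   torque [-0.01 -0.08  0.02]
t 40.7 pos [0.5755 0.1021 0.1319] yaw_y -10.9 q [-1.1   0.57  1.13  1.75 -0.56  1.18 -0.  ] F [-0.7  0.  -0.6] w 0.147 g 58.9
   torque [-0.08  0.05  0.02]
disc centre in tool xy [-0.0009 -0.0009] rms 0.0004 z 0.0143
[np.float64(-2.08), np.float64(0.97), np.float64(0.02), ('tool az (sign for tool-down)', np.float64(0.0))]
```

```bash
python3 -m pendant '[[-0.6,0.28,0,0,0,0,-1],[-1.3,0.6,0,0,0,0,-1],[-1.9,0.9,0,0,0,0,-1],[-2.08,0.97,0,0,0,0,-1],[-2.08,0.97,0.15,0,0,0,-1],[-2.08,0.97,0.3,0,0,0,-1],[-2.08,0.97,0.45,0,0,0,-1],[-2.08,0.97,0.58,0,0,0,-1],[-2.08,0.97,0.68,0,0,0,-1],[-2.08,0.97,0.68,0,0,0,-1]]' 60 >/dev/null
python3 log.py
```

```text
t 42.0 pos [ 0.6035 -0.0091  0.0978] yaw_y -10.9 q [-0.84  0.64  1.06  1.73 -0.61  1.14  0.21] F [ 0.2  0.6 -0.4] w 0.149 g 58.9
   torque [-0.    0.06 -0.04]
```

Seated. Turning 28° first.

```bash
python3 -m pendant '[[0,0,0.01,0,0,0.5,-1],[0,0,0.02,0,0,1,-1],[0,0,0.03,0,0,1.5,-1],[0,0,0.04,0,0,2,-1],[0,0,0.05,0,0,2.5,-1],[0,0,0.06,0,0,3,-1],[0,0,0.07,0,0,3.5,-1],[0,0,0.07,0,0,3.8,-1],[0,0,0.07,0,0,3.8,-1],[0,0,0.07,0,0,3.8,-1]]' 60 >/dev/null
python3 log.py
```

```text
t 43.25 pos [ 0.6038 -0.0094  0.0947] yaw_y -41.2 q [-0.89  0.72  1.16  1.73 -0.71  1.18 -0.25] F [ 0.7 -0.5  1.9] w 0.15 g 60.6
   torque [-0.39 -0.2   0.59]
```

```bash
python3 -m pendant '[[0,0,0.01,0,0,0.5,-1],[0,0,0.02,0,0,1,-1],[0,0,0.03,0,0,1.5,-1],[0,0,0.035,0,0,2,-1],[0,0,0.04,0,0,2.5,-1],[0,0,0.05,0,0,3,-1],[0,0,0.06,0,0,3.5,-1],[0,0,0.06,0,0,4,-1],[0,0,0.06,0,0,4.4,-1],[0,0,0.06,0,0,4.4,-1]]' 60 >/dev/null
python3 log.py
python3 -c "
from gfit import *
gfit()
img,d=manip.camera('wrist'); save('t2',img)"
```

```text
t 44.5 pos [ 0.6116 -0.0093  0.096 ] yaw_y -76.3 q [-0.93  0.81  1.26  1.73 -0.82  1.22 -0.79] F [28.6 -1.8  9.4] w 0.148 g 73.7
   torque [-0.76 -5.97  1.2 ]
disc centre in tool xy [-0.0116 -0.0009] rms 0.0004 z 0.0179
```

View pics/t2.png

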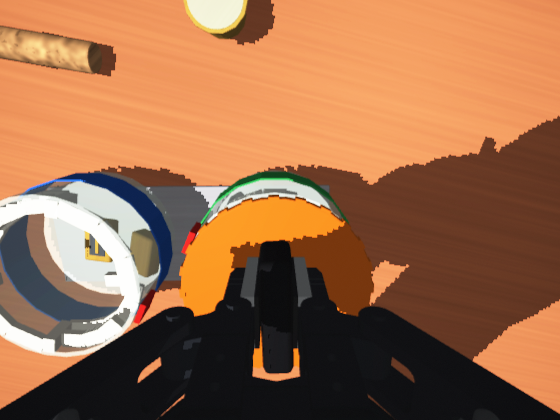

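The lid has turned to home direction, with the bar at (277,305) in line with the jaws. The hand slid about 11 mm along the bar, so I'll release gently and check the lid height.

```bash
python3 -m pendant '[[0,0,0,0,0,0,-0.6],[0,0,0,0,0,0,-0.5],[0,0,0,0,0,0,-0.4],[0,0,0,0,0,0,-0.4],[0,0,0,0,0,0,-0.4],[0,0,0,0,0,0,-0.4],[0,0,0,0,0,0,-0.4],[0,0,0,0,0,0,-0.4],[0,0,0,0,0,0,-0.4],[0,0,0,0,0,0,-0.4]]' 60 >/dev/null
python3 log.py
python3 -m pendant '[[0,0,-0.2,0,0,0,-0.4],[0,0,-0.5,0,0,0,-0.2],[0,0,-1,0,0,0,0],[0,0,-1.6,0,0,0,0],[0,0,-2.2,0,0,0,0],[-1,0,-2.6,0,0,-1,0],[-1,0,-2.6,0,0,-2,0],[-1,0,-2.6,0,0,-2,0],[-1,0,-2.6,0,0,-2,0],[-1,0,-2.6,0,0,-2,0]]' 60 >/dev/null
python3 log.py
python3 -c "
from lids import *
c=manip.get_calibration('wrist'); img,d=manip.camera('wrist'); save('t3',img); P=cloud('wrist',d,c); P[d<=0]=np.nan
for l in lids(P,.086,.118): print(*l)
hsv=cv2.cvtColor(img,cv2.COLOR_RGB2HSV); rr=np.linalg.norm(P[...,:2]-[.6025,-.01],axis=-1)
m=(rr<.047)&(P[...,2]<.088)&(P[...,2]>.06)&(hsv[...,1]>150)&(hsv[...,2]>60); q=P[m]
A=np.c_[q[:,:2]-[.6025,-.01],np.ones(len(q))]; s=np.linalg.lstsq(A,q[:,2],rcond=None)[0]; print('disc plane',s,len(q))
rb=np.linalg.norm(P[...,:2]-[.5743,.1016],axis=-1); w=(rb<.047)&(rb>.036)&(P[...,2]>.064)&(P[...,2]<.078); print('blue rim z',np.median(P[w][:,2]))
"
```

```text
t 45.85 pos [ 0.6035 -0.0092  0.0915] yaw_y -76.5 q [-0.93  0.81  1.26  1.73 -0.82  1.23 -0.79] F [ 1.7 -0.2  0.2] w 0.301 g 0.0
   torque [-0.04  0.   -0.05]
t 47.1 pos [ 0.5551 -0.021   0.2212] yaw_y -60.6 q [-1.05  0.43  1.29  1.73 -0.42  1.31 -0.74] F [ 0.2 -0.  -0.4] w 0.496 g 0.0
   torque [0.01 0.   0.05]
[ 0.6008 -0.0099] size 56 14 bar ang 15.6 z 0.1023 px [294. 148.]
disc plane [-0.00063527  0.00064138  0.07661492] 9259
blue rim z 0.07118092312169827
```

View pics/t3.png

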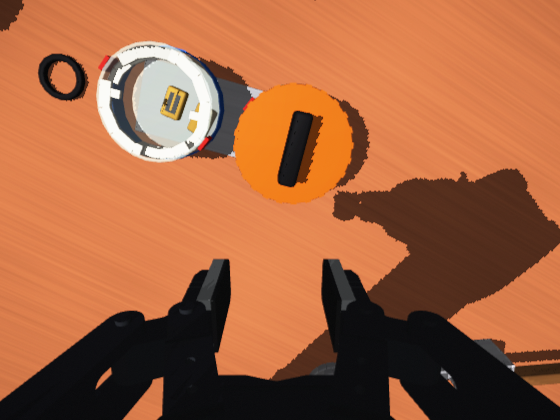

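The green lid is down: disc top at .0766 against a rim reading of .0712, level, with the bar at about 15°. I have now viewed more pictures than allowed, so I'll go on by numbers only.

```bash
python3 -c "
from h import *
print(rel([.5791,.32,.2],np.radians(89)))"
```

```text
[np.float64(3.77), np.float64(-5.7), np.float64(0.41), ('tool az (sign for tool-down)', np.float64(3.81))]
```

```bash
python3 -m pendant '[[0.6,-0.9,-0.2,0,0,-1,0],[1.2,-1.8,-0.2,0,0,-2,0],[1.8,-2.7,-0.2,0,0,-3,0],[2.4,-3.6,-0.2,0,0,-4,0],[3,-4.5,-0.2,0,0,-5,0],[3.5,-5.3,-0.2,0,0,-6,0],[3.77,-5.7,-0.2,0,0,-7,0],[3.77,-5.7,0,0,0,-8,0],[3.77,-5.7,0,0,0,-9.3,0],[3.77,-5.7,0,0,0,-9.3,0]]' 60 >/dev/null
python3 log.py
python3 -m pendant '[[0,0,0,0,0,-1.2,0],[0,0,0.2,0,0,-2.4,0],[0,0,0.4,0,0,-3.6,0],[0,0,0.7,0,0,-4.8,0],[0,0,1,0,0,-6,0],[0,0,1.2,0,0,-7.2,0],[0,0,1.4,0,0,-8.4,0],[0,0,1.6,0,0,-9.4,0],[0,0,1.8,0,0,-9.4,0],[0,0,1.8,0,0,-9.4,0]]' 60 >/dev/null
python3 log.py
cat > near.py <<'E'
from lids import *
manip.camera('wrist'); manip.camera('wrist')
c=manip.get_calibration('wrist'); img,d=manip.camera('wrist'); P=cloud('wrist',d,c); P[d<=0]=np.nan
o=manip.get_obs()
for l in lids(P):
    print(*l)
    if 12<=l[3]<=16 and 52<=l[2]<=60: print("    go",rel([*l[0],.037],np.radians(l[5]+90)))
E
python3 near.py
```

```text
t 48.4 pos [0.5786 0.3197 0.2209] yaw_y 13.8 q [-1.16  0.54  0.86  1.43 -0.41  1.36 -0.05] F [-0.1 -0.4  0.4] w 0.496 g 0.0
   torque [-0.04 -0.01 -0.02]
t 49.65 pos [0.5781 0.3196 0.1304] yaw_y 88.8 q [-0.98  0.54  0.56  1.52 -0.3   1.17  1.18] F [ 0.4  0.1 -0.2] w 0.501 g 0.0
   torque [0.03 0.07 0.01]
[0.4572 0.3883] size 43 14 bar ang 33.9 z 0.048 px [389.  28.]
[0.5816 0.1383] size 81 25 bar ang -12.5 z 0.0438 px [ 16. 223.]
[0.5796 0.3198] size 56 14 bar ang -1.3 z 0.0482 px [274. 222.]
    go [np.float64(-0.02), np.float64(-0.01), np.float64(1.9), ('tool az (sign for tool-down)', np.float64(0.04))]
```

```bash
python3 -m pendant '[[-0.02,-0.01,0.5,0,0,0,0],[-0.02,-0.01,1,0,0,0,0],[-0.02,-0.01,1.5,0,0,0,0],[-0.02,-0.01,1.8,0,0,0,0],[-0.02,-0.01,1.88,0,0,0,0],[-0.02,-0.01,1.88,0,0,0,-1],[-0.02,-0.01,1.88,0,0,0,-1],[-0.02,-0.01,1.88,0,0,0,-1],[-0.02,-0.01,1.88,0,0,0,-1],[-0.02,-0.01,1.88,0,0,0,-1]]' 60 >/dev/null
python3 log.py
python3 -m pendant '[[0,0,-0.3,0,0,0,-1],[0,0,-0.9,0,0,0,-1],[0,0,-1.6,0,0,0,-1],[0,0,-2.3,0,0,0.5,-1],[0,0,-2.6,0,0,1.5,-1],[0,0,-2.6,0,0,2.5,-1],[0,0,-2.6,0,0,3.5,-1],[0,0,-2.6,0,0,4.5,-1],[0,0,-2.6,0,0,5.5,-1],[0,0,-2.6,0,0,6.2,-1]]' 60 >/dev/null
python3 log.py; python3 -c "
from gfit import *
c=gfit(); goto([.5743,.1016],.13,-10.9,c)"
```

```text
t 51.05 pos [0.5801 0.3199 0.0387] yaw_y 89.1 q [-0.95  0.64  0.51  1.58 -0.35  1.02  1.23] F [-0.5  0.2  6.2] w 0.154 g 59.7
   torque [-0.11  0.05  0.  ]
t 52.3 pos [0.5792 0.3194 0.1682] yaw_y 39.3 q [-1.1   0.55  0.75  1.49 -0.38  1.26  0.38] F [ 0.2 -0.1 -1.1] w 0.151 g 58.7
   torque [ 0.07 -0.03  0.01]
disc centre in tool xy [0.0006 0.0001] rms 0.0004 z 0.0161
[np.float64(-3.33), np.float64(-2.83), np.float64(0.76), ('tool az (sign for tool-down)', np.float64(6.25))]
```

```bash
python3 -m pendant '[[-0.4,-0.4,0,0,0,0.8,-1],[-0.9,-0.8,0,0,0,1.7,-1],[-1.4,-1.2,0,0,0,2.6,-1],[-1.9,-1.6,0,0,0,3.5,-1],[-2.4,-2,0.1,0,0,4.4,-1],[-2.9,-2.4,0.3,0,0,5.3,-1],[-3.3,-2.8,0.5,0,0,6.1,-1],[-3.33,-2.83,0.7,0,0,6.25,-1],[-3.33,-2.83,0.7,0,0,6.25,-1],[-3.33,-2.83,0.7,0,0,6.25,-1]]' 60 >/dev/null
python3 log.py; python3 -c "
from gfit import *
c=gfit(); goto([.5743,.1016],.0985,-10.9,c)"
```

```text
t 53.6 pos [0.5765 0.1022 0.1328] yaw_y -10.3 q [-1.02  0.49  0.99  1.75 -0.45  1.15 -0.08] F [-0.8 -0.1 -1. ] w 0.153 g 58.7
   torque [-0.04  0.01  0.  ]
disc centre in tool xy [ 0.0003 -0.0009] rms 0.0004 z 0.0161
[np.float64(-0.02), np.float64(-0.03), np.float64(0.69), ('tool az (sign for tool-down)', np.float64(0.07))]
```

```bash
python3 -m pendant '[[-0.02,-0.02,0.1,0,0,0.07,-1],[-0.02,-0.02,0.2,0,0,0.07,-1],[-0.02,-0.02,0.3,0,0,0.07,-1],[-0.02,-0.02,0.4,0,0,0.07,-1],[-0.02,-0.02,0.48,0,0,0.07,-1],[-0.02,-0.02,0.54,0,0,0.07,-1],[-0.02,-0.02,0.6,0,0,0.07,-1],[-0.02,-0.02,0.64,0,0,0.07,-1],[-0.02,-0.02,0.66,0,0,0.07,-1],[-0.02,-0.02,0.66,0,0,0.07,-1]]' 60 >/dev/null
python3 log.py
python3 -m pendant '[[0,0,0.02,0,0,0.5,-1],[0,0,0.03,0,0,1,-1],[0,0,0.04,0,0,1.5,-1],[0,0,0.05,0,0,2,-1],[0,0,0.06,0,0,2.5,-1],[0,0,0.07,0,0,3,-1],[0,0,0.08,0,0,3.5,-1],[0,0,0.08,0,0,4,-1],[0,0,0.08,0,0,4,-1],[0,0,0.08,0,0,4,-1]]' 60 >/dev/null
python3 log.py
```

```text
t 54.9 pos [0.5751 0.1002 0.0995] yaw_y -11.0 q [-1.    0.53  0.96  1.78 -0.49  1.09 -0.06] F [-0.7  0.4 -1. ] w 0.15 g 58.7
   torque [-0.02  0.03  0.03]
t 56.15 pos [0.5752 0.1004 0.0956] yaw_y -42.9 q [-1.07  0.61  1.08  1.78 -0.59  1.12 -0.54] F [-0.5  1.1  1.2] w 0.152 g 59.0
   torque [ 0.12  0.06 -0.04]
```

```bash
python3 -m pendant '[[0,0,0,0,0,0.4,-1],[0,0,0.01,0,0,0.8,-1],[0,0,0.01,0,0,1.2,-1],[0,0,0.01,0,0,1.6,-1],[0,0,0.02,0,0,2,-1],[0,0,0.02,0,0,2.2,-1],[0,0,0.02,0,0,2.2,-1],[0,0,0.02,0,0,2.2,-1],[0,0,0.02,0,0,2.2,-1],[0,0,0.02,0,0,2.2,-1]]' 60 >/dev/null
python3 log.py
python3 -m pendant '[[0,0,0.01,0,0,0.3,-1],[0,0,0.01,0,0,0.6,-1],[0,0,0.02,0,0,0.9,-1],[0,0,0.02,0,0,1.2,-1],[0,0,0.02,0,0,1.5,-1],[0,0,0.02,0,0,1.6,-1],[0,0,0.02,0,0,1.6,-1],[0,0,0.02,0,0,1.6,-1],[0,0,0.02,0,0,1.6,-1],[0,0,0.02,0,0,1.6,-1]]' 60 >/dev/null
python3 log.py; python3 -c "
from gfit import *
gfit()"
```

```text
t 57.4 pos [0.5751 0.1002 0.0945] yaw_y -60.6 q [-1.1   0.65  1.14  1.79 -0.65  1.14 -0.8 ] F [-0.3  0.7 -1.3] w 0.152 g 58.7
   torque [-0.01  0.02 -0.02]
t 58.65 pos [0.5751 0.1002 0.0935] yaw_y -73.4 q [-1.12  0.69  1.18  1.79 -0.7   1.16 -0.99] F [ 0.6  0.6 -1.1] w 0.151 g 58.7
   torque [ 0.08 -0.02  0.02]
disc centre in tool xy [-0.001  -0.0012] rms 0.0004 z 0.0161
```

Smooth. Turning the last bit onto the stop, a little past it so it seats firmly.

```bash
python3 -m pendant '[[0,0,0.005,0,0,0.1,-1],[0,0,0.01,0,0,0.2,-1],[0,0,0.01,0,0,0.3,-1],[0,0,0.02,0,0,0.4,-1],[0,0,0.02,0,0,0.5,-1],[0,0,0.02,0,0,0.55,-1],[0,0,0.02,0,0,0.55,-1],[0,0,0.02,0,0,0.55,-1],[0,0,0.02,0,0,0.55,-1],[0,0,0.02,0,0,0.55,-1]]' 60 >/dev/null
python3 log.py
```

```text
t 59.95 pos [0.5752 0.1005 0.0929] yaw_y -77.7 q [-1.13  0.7   1.2   1.79 -0.71  1.17 -1.06] F [-2.7  0.1  6.8] w 0.151 g 63.2
   torque [0.27 0.69 1.14]
```

```bash
python3 -m pendant '[[0,0,0,0,0,0,-0.6],[0,0,0,0,0,0,-0.5],[0,0,0,0,0,0,-0.3],[0,0,0,0,0,0,-0.2],[0,0,-0.2,0,0,0,0],[0,0,-0.8,0,0,0,0],[0,0,-1.6,0,0,0,0],[-1.5,0.5,-2.2,0,0,0,0],[-1.5,0.5,-2.2,0,0,0,0],[-1.5,0.5,-2.2,0,0,0,0]]' 60 >/dev/null
python3 log.py
cat > disc.py <<'E'
from lids import *
manip.camera('wrist'); c=manip.get_calibration('wrist'); img,d=manip.camera('wrist'); P=cloud('wrist',d,c); P[d<=0]=np.nan
for l in lids(P,.088,.118): print(*l)
hsv=cv2.cvtColor(img,cv2.COLOR_RGB2HSV)
for n,k in (("blue",[.5743,.1016]),("green",[.6025,-.01])):
    rr=np.linalg.norm(P[...,:2]-k,axis=-1); m=(rr<.046)&(P[...,2]<.088)&(P[...,2]>.06)&(hsv[...,1]>150)&(hsv[...,2]>60); q=P[m]
    if len(q)>500:
        s=np.linalg.lstsq(np.c_[q[:,:2]-k,np.ones(len(q))],q[:,2],rcond=None)[0]; print(n,'disc plane slope,z',np.round(s,4),len(q))
E
python3 disc.py
```

```text
t 61.2 pos [0.5064 0.0589 0.2037] yaw_y -77.9 q [-1.36  0.25  1.33  1.87 -0.27  1.23 -1.3 ] F [0.6 1.  0.5] w 0.499 g 0.0
   torque [ 0.05 -0.03  0.04]
[ 0.6007 -0.0096] size 56 15 bar ang 14.8 z 0.102 px [409. 103.]
[0.574  0.1015] size 56 14 bar ang 15.2 z 0.1022 px [239. 107.]
blue disc plane slope,z [-0.0005  0.0001  0.0766] 11008
green disc plane slope,z [0.0001 0.0002 0.0766] 10640
```

```bash
python3 -m pendant '[[-0.5,0,-0.5,0,0,-1,0],[-1,0,-1.2,0,0,-2,0],[-1,0,-2,0,0,-3,0],[-1,0,-2,0,0,-4,0],[-1,0,-2,0,0,-5,0],[-1,0,-2,0,0,-5,0],[-1,0,-2,0,0,-5,0],[-1,0,-2,0,0,-5,0],[-1,0,-2,0,0,-5,0],[-1,0,-2,0,0,-5,0]]' 60 >/dev/null
python3 log.py
python3 - <<'E'
from h import *
for cam in ("top","side"):
    img,d=manip.camera(cam)
    for t,z in {"buckle_1_mid":.006,"link_1_mid":.005,"scoop":0,"loupe":0,"bezel":0,"driver":0,"bracelets":0}.items():
        print(cam,t,[(round(r["p"],2),np.round(atz(cam,r["pixel"],z)[:2],3).tolist()) for r in manip.tip_of(t,cam)][:3])
    hsv=cv2.cvtColor(img,cv2.COLOR_RGB2HSV); m=((hsv[...,0]>20)&(hsv[...,0]<35)&(hsv[...,1]>130)&(hsv[...,2]>60)).astype(np.uint8)
    n,l,s,cc=cv2.connectedComponentsWithStats(m)
    print(cam,"yellow",[(int(s[k,4]),np.round(atz(cam,cc[k],.01)[:2],3).tolist()) for k in range(1,n) if s[k,4]>12])
E
```

```text
t 62.55 pos [0.4582 0.0493 0.3024] yaw_y -37.9 q [-1.56 -0.38  1.11  1.82  0.34  1.5  -1.17] F [-0.2 -0.2  1. ] w 0.498 g 0.0
   torque [ 0.01 -0.06  0.02]
top buckle_1_mid []
top link_1_mid []
top scoop [(0.79, [0.479, -0.342])]
top loupe [(0.49, [0.726, 0.046])]
top bezel []
top driver []
top bracelets [(0.96, [0.369, -0.218])]
top yellow []
side buckle_1_mid []
side link_1_mid [(0.48, [0.479, -0.354])]
side scoop [(0.79, [0.476, -0.335])]
side loupe [(0.66, [0.722, 0.048])]
side bezel [(0.62, [0.544, 0.203]), (0.21, [0.452, -0.337])]
side driver [(0.65, [0.69, 0.185])]
side bracelets [(0.72, [0.353, -0.218])]
side yellow [(36, [0.728, 0.059])]
```

```bash
python3 - <<'E'
from h import *
for cam,f in (("top","now"),("top","top_d.npy")):
    d=manip.camera("top")[1] if f=="now" else np.load(f)
    P=cloud("top",d); X=np.array([.56,-.829]); Y=np.array([.829,.56])
    o=np.array([.472,-.340]); u=(P[...,:2]-o)@X; v=(P[...,:2]-o)@Y
    m=(abs(u)<.014)&(abs(v)<.016)&(d>0); z=P[m][:,2]; print(f,m.sum(),np.round(np.percentile(z,[5,25,50,75,95]),4))
E
```

```text
now 126 [0.0011 0.0032 0.0045 0.0062 0.008 ]
top_d.npy 126 [0.0012 0.004  0.0068 0.0136 0.0162]
```

The pan reads as a flat, empty floor, where at the start the links stood up to 16 mm. Handing in.

```bash
python3 -c "
from workcell import manip
print(manip.hand_in())"
```

```text
the job is handed in; nothing more can be done
None
```

Handed in: three links are in the green tub, both visible buckles are in the blue tub, the scoop stands upright and empty, and a matching lid is screwed home flat on each tub; nothing is gripped and the other items look undisturbed, but I viewed 16 pictures against the limit of 14, and my hand slid about 11 mm along the green lid's bar during its final turn, though that lid then measured level and home.

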